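Tampers to rest, loaded end down

ROBOT

A 7-joint arm with a two-finger parallel gripper is mounted at the origin on the work surface. World frame = base frame: x ahead of the robot, y to its left, z up, the work surface at z = 0. Lengths are in mm, angles in rad, forces in N, time in s.
With the tool pointing down it reaches from about 425 to 825 mm from the base axis. Payload 3.6 kg.
Tool frame: the origin (TCP) lies at the very end of the fingers, on their centre line; the grasp point (between the pads) lies 19 mm behind it; z points along the fingers, y is the direction in which the jaws open and shut (so a half turn about z gives the same grasp; the last joint's range is limited). The gripper opens to 93 mm and grips with 3 to 60 N. Pads are 15 mm wide; open, the fingers measure 128 mm over their backs; the gripper's body (75 mm by 188 mm) begins 65 mm behind the grasp point.
Start: joints at [-1.171, 0.615, -0.013, 1.423, 0.008, 1.103, -0.04], TCP at [268.446, 591.945, 218.64] pointing down, gripper open.
Joint ranges: [-3.12, 3.12], [-0.3, 2.06], [-1.34, 1.32], [0.26, 2.42], [-1.36, 4.5], [0.01, 1.98], [-2.84, 2.84]. Speed limits (rad/s): [2.79, 2.79, 3.14, 3.14, 3.14, 3.14, 3.14].

INTERFACE

Orientations are given as a rotation vector (axis times angle).
In Python, from cell import ctrl, imaging gives the robot as it stands.
- The arm moves only by the tool step_arm, never from a script. Its argument "deltas" is a list of rows, each an object of numbers: "grip": the closure, from 0 (fully open) to 1 (shut); "dx", "dy", "dz": the shift along the tool's x, y, z in mm; "rx", "ry", "rz": the turn, a rotation vector about the tool's x, y, z in degrees. In form: [{"grip": .., "dx": .., "dy": .., "dz": .., "rx": .., "ry": .., "rz": ..}, ...]. A call has exactly 8 rows; each row shifts and turns the pose as measured when the row begins, along the tool's axes as they then stand; what a row does not reach is not made up. A row lasts 1/12 s, in which the tool goes at most 41.7 mm and 7.16 degrees, less where a joint would pass 70% of its speed; a pose out of reach is approached as far as the arm can. A call is refused whole if a number of a shift passes 41.7 or a number of a turn 7.16, either way. A call with a gripper value outside its range is refused whole. The fingers move at their own pace and stop on an object; "newtons" is the grip in N (left out, the last holds). Time passes only in rows, so rows that do not move let the fingers close, or fill a call up. It gives the time, the measured TCP pose, the force and the opening at its end, in the units of the state.
- ctrl.read_state(): the state, without advancing time (a new reading comes with each control period).
- imaging.camera(name): name is "scene" or "top" or "wrist"; returns a dict with "pixels" (400x640x3 uint8, red, green, blue), "vertical_fov" (degrees; the focal length in pixels is half the picture's height over the tangent of half this angle, whatever the lens; pixels are square), "cx", "cy" (the principal point, pixels), "eye" and "orientation" of the camera in the world; the wrist camera has in their place "T_tool_cam" (4x4, takes a point from camera to tool coordinates, whose origin is the TCP and whose axes are the flange's). Camera axes: x right, y down, z forward; pixel columns grow to the right and rows downward; lengths in mm; the calibration is good to about 2 mm. A picture is of the moment at which its call begins: read the wrist's pose just before it. There is no depth.
- ctrl.job_done(): hands the job in, once; it reports no verdict.
The state is a dict: "time": time; "joint_positions": joint angles; "joint_velocities": joint speeds; "tau": joint torques, N m; "tcp_pos": TCP position; "orientation": TCP orientation; "wrist_force": force on the tool from outside, world axes, zero at the start; "ft_torque": the same for the moment, N m; "gripper_width": finger opening in mm.
Only numpy, scipy, OpenCV 4.12 (cv2) and the standard library are available. Lean on these libraries where they do the work, as an engineer would, in place of code of your own. Each camera call takes 0.05 s, during which the arm holds its last target. There are 200 camera calls.

TASK

Put both double-ended wooden tampers away on the sloping rest, one lying in each bay with its heavy end downhill, close to the foot ledge. The heads look alike: only lifting a tamper by its middle shows which end holds the hidden steel core. Lay them down rather than dropping them, and leave the pot, saucers, sprayer and plant tag where they are.

Things in the scene. Friction and masses are not known exactly. Their poses are not given: they have to be found in the camera images.
- tamper_a_mid (a point): Double-ended wooden tamper, 180 mm long: square heads 46 x 46 mm, 45 mm long, joined by a square neck 26 x 26 mm. Point: its centre, 23 mm above what it lies on; x along its length, z up as it lies. 0.3 to 0.55 kg; a core hidden in one head puts the balance point 40 mm from the centre towards that end. The axes do not tell which end, and it can differ between the two: lift by the middle to feel it.
- tamper_b_mid (a point): Double-ended wooden tamper, 180 mm long: square heads 46 x 46 mm, 45 mm long, joined by a square neck 26 x 26 mm. Point: its centre, 23 mm above what it lies on; x along its length, z up as it lies. 0.3 to 0.55 kg; a core hidden in one head puts the balance point 40 mm from the centre towards that end. The axes do not tell which end, and it can differ between the two: lift by the middle to feel it.
- bay_0 (a point): One bay of the rest: the point of the bed surface under the centre of a tamper lying there against the foot ledge (its centre is 23 mm out along z). x points uphill along the bed (25 degree slope), y across the bays, z square out of the bed. Inner face of the ledge: 90 mm downhill. Guides 20 mm high, 79 mm apart, stand beside the two heads only; the middle is open at the sides.
- bay_1 (a point): Other bay of the rest: the point of the bed surface under the centre of a tamper lying there against the foot ledge (its centre is 23 mm out along z). x points uphill along the bed (25 degree slope), y across the bays, z square out of the bed. Inner face of the ledge: 90 mm downhill. Guides 20 mm high, 79 mm apart, stand beside the two heads only; the middle is open at the sides.
- rest: Sloping two-bay wooden rest, fixed; bed 210 mm long, 180 mm wide, its middle 62 mm above the tray, upper end about 107 mm. Origin: on the tray under its middle, x towards the high end. A foot ledge 30 mm high crosses the lower end. The bays lie side by side, 85 mm apart.
- olive_pot: Empty olive-glazed pot, 108 mm across, 90 mm high; origin under its centre. Bystander.
- saucer_low: Lower of two nested terracotta saucers, 120 mm across, 20 mm high; origin under its centre. Bystander.
- saucer_top: Upper terracotta saucer, 96 mm across, standing in the lower one, its rim 38 mm above the tray; origin under its centre. Bystander.
- sprayer: Blue plastic pump sprayer with press button, 76 mm across, 188 mm high; origin under its centre. Bystander.
- plant_tag: Flat wooden plant tag, 150 x 26 x 5 mm, lying on the tray; origin 50 mm from its broad end, on the underside, x towards its narrow end. Bystander.

How it is judged:
By the outcome, as a careful person would: the job done as asked, in the order asked, and still so for the second after the job is handed in, with the robot touching nothing.
It also fails if it takes over 67 s, if anything falls off the work surface, if the arm or the gripper's body presses on something with over 40 N, if the wrist force passes 120 N, or if a joint passes its speed limit or range.

## Working session

There is one attempt and no reset: what is moved stays moved. The work goes in short steps, Python scripts to look and compute and a tool call to move; the robot and the scene stay as the last step left them, time stands still between calls to the robot, and variables do not carry over. Pictures are saved under pics/ and viewed, about 8 in all and at most 12, crops included, and the job is handed in when it is done.

Besides the shell and the picture viewer there is one more tool, called after "Emit:" as name(argument=value, ...) on one line, values as JSON. step_arm: Moves the arm, as the interface text tells. Its arguments: {"type":"object","properties":{"deltas":{"type":"array","items":{"type":"object","properties":{"grip":{"type":"number"},"dx":{"type":"number"},"dy":{"type":"number"},"dz":{"type":"number"},"rx":{"type":"number"},"ry":{"type":"number"},"rz":{"type":"number"}}}},"newtons":{"type":"number"}},"required":["deltas"]}

```bash
ls; mkdir -p pics; python3 - <<'E'
from cell import ctrl, imaging
import cv2,pickle
s=ctrl.read_state(); print(s)
for n in ("scene","top"):
    c=imaging.camera(n); cv2.imwrite(f"pics/{n}0.png",c["pixels"][:,:,::-1]); pickle.dump(c,open(f"{n}0.pkl","wb"))
    print(n,{k:v for k,v in c.items() if k!="pixels"})
E
```

```text
pics
{'time': 0.0, 'joint_positions': array([-1.17151741,  0.61592117, -0.01259118,  1.42485191,  0.00811718,
        1.10337211, -0.04039293]), 'joint_velocities': array([ 8.69898576e-04,  7.92737647e-04,  1.73494502e-04, -1.63221438e-03,
       -9.40548183e-05,  1.32600081e-04, -2.61037290e-03]), 'tau': array([-4.44493062e-04, -4.58919668e+01,  2.08576466e-01, -1.65749216e+01,
       -6.11166540e-02,  2.02625769e-02,  2.26069806e-04]), 'tcp_pos': array([268.16194978, 591.26599179, 217.49552836]), 'orientation': array([-0.66357982, -3.07023242,  0.00386096]), 'wrist_force': array([ 0.31364913, -0.90990317,  0.04769987]), 'ft_torque': array([0.00641023, 0.01643595, 0.01502951]), 'gripper_width': 92.54939344500434}
scene {'vertical_fov': 44.5605727433538, 'cx': 329.0169594086024, 'cy': 197.53879652704353, 'eye': array([1095.23478803, -520.6552558 , 1008.87952983]), 'orientation': array([-2.27955784, -0.99006005,  0.34760352])}
top {'vertical_fov': 49.06701336604723, 'cx': 314.55126259897406, 'cy': 193.03599987312467, 'eye': array([ 390.64997968,   14.19103891, 1280.618886  ]), 'orientation': array([-2.14145413,  2.15696174, -0.15565826])}
```

View pics/scene0.png

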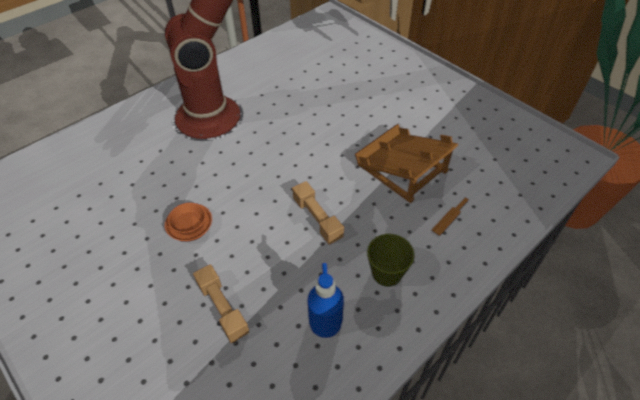

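View pics/top0.png

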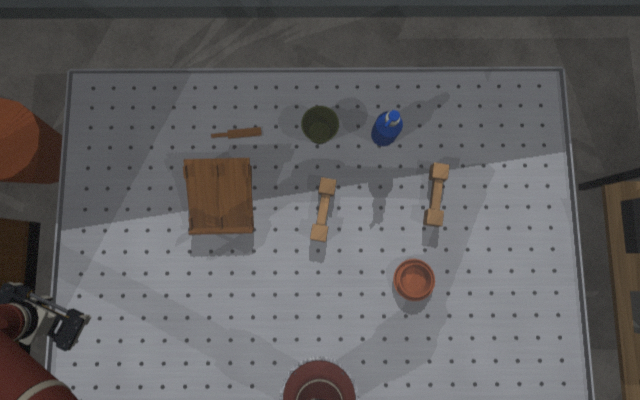

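Both pictures show the tampers (top view at about 323,210 and 437,195) and the rest at about 219,196. I'll enlarge the rest and tampers to find the slope direction and corners.

```bash
python3 - <<'E'
import cv2,numpy as np
t=cv2.imread("pics/top0.png");s=cv2.imread("pics/scene0.png")
a=cv2.resize(t[145:250,175:285],None,fx=3.6,fy=3.6,interpolation=cv2.INTER_CUBIC)
b=cv2.resize(s[115:205,345:465],None,fx=3.3,fy=3.3,interpolation=cv2.INTER_CUBIC)
c=cv2.resize(t[150:250,300:460],None,fx=4.9,fy=2*0+4.9,interpolation=cv2.INTER_CUBIC)[:,:790]
im=np.zeros((600,800,3),np.uint8)
im[:a.shape[0],:a.shape[1]]=a; im[:b.shape[0],400:400+b.shape[1]]=b
print(a.shape,b.shape)
cv2.imwrite("pics/crop1.png",im[:380])
E
```

```text
(378, 396, 3) (297, 396, 3)
```

View pics/crop1.png

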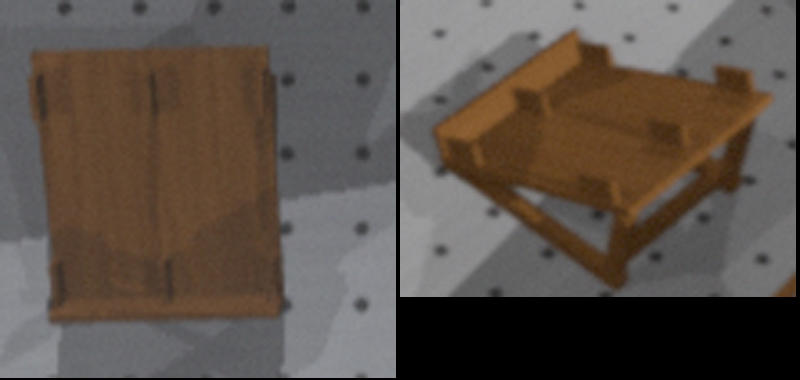

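The ledge is at the bottom of the top view, towards the robot, so downhill is roughly −x. Now I'll fit poses: silhouettes for the tampers, keypoints for the rest.

```bash
cat > helpers.py <<'E'
import numpy as np,cv2,pickle
from scipy.spatial.transform import Rotation as R
from scipy.optimize import minimize,least_squares
def proj(c,P):
    q=(np.atleast_2d(P)-c["eye"])@R.from_rotvec(c["orientation"]).as_matrix()
    f=200/np.tan(np.radians(c["vertical_fov"])/2)
    return q[:,:2]/q[:,2:]*f+[c["cx"],c["cy"]]
def box(cx,l,w):
    return np.array([[cx+a*l/2,b*w/2,d*w/2] for a in(-1,1) for b in(-1,1) for d in(-1,1)])
PARTS=[box(67.5,45,46),box(-67.5,45,46),box(0,90,26)]
def mask(c):
    h=cv2.cvtColor(c["pixels"],cv2.COLOR_RGB2HSV); return h
def sil(c,Rm,t,S=4):
    im=np.zeros((400*S,640*S),np.uint8)
    for p in PARTS:
        q=proj(c,p@Rm.T+t)
        cv2.fillConvexPoly(im,cv2.convexHull(np.round((q+.5)*S*16).astype(np.int32)),255,shift=4)
    return cv2.resize(im,(640,400),interpolation=cv2.INTER_AREA)/255.
E
python3 - <<'E'
from helpers import *
cs=[pickle.load(open(f"{n}0.pkl","rb")) for n in("top","scene")]
rois={'L':[(300,345,170,250),(285,350,175,250)],'R':[(420,455,155,232),(185,255,255,345)]}
for k,g in {'L':(660,40,0.),'R':(690,-200,0.)}.items():
    ms=[]
    for c,(u0,u1,v0,v1) in zip(cs,rois[k]):
        h=cv2.cvtColor(c["pixels"],cv2.COLOR_RGB2HSV); m=np.zeros((400,640))
        mm=(h[...,1]>70)&(h[...,0]<30); m[v0:v1,u0:u1]=mm[v0:v1,u0:u1]; ms.append(m)
    # initial from top view centroid
    f=lambda p:sum(np.abs(sil(c,R.from_euler('z',p[2]/100).as_matrix(),np.array([p[0],p[1],23.]))-m).sum() for c,m in zip(cs,ms))
    c=cs[0]; ys,xs=np.nonzero(ms[0]); cen=np.array([xs.mean(),ys.mean()])
    p0=least_squares(lambda p:proj(c,[p[0],p[1],23.])[0]-cen,[500,0]).x
    best=min((minimize(f,[*p0,a],method='Nelder-Mead',options=dict(initial_simplex=[[*p0,a],[p0[0]+8,p0[1],a],[p0[0],p0[1]+8,a],[*p0,a+8]])) for a in(-15,0,15)),key=lambda r:r.fun)
    print(k,best.x[:2],'yaw deg',np.degrees(best.x[2]/100),best.fun,[m.sum() for m in ms])
# rest
top=lambda u,v:np.array([u/3.6+175,v/3.6+145]); sc=lambda u,v:np.array([(u-400)/3.3+345,v/3.3+115])
A=np.radians(25);ex=np.array([np.cos(A),0,np.sin(A)]);ez=np.array([-np.sin(A),0,np.cos(A)])
def P(a,y,z):return np.array([0,0,62.])+a*ex+np.array([0,y,0])+z*ez
obs=[(0,top(33,51),105,90,0),(0,top(268,46),105,-90,0),(1,sc(772,97),105,90,0),(1,sc(628,213),105,-90,0),
 (0,top(50,302),None,90,30),(0,top(280,297),None,-90,30),(1,sc(575,30),None,90,30),(1,sc(436,130),None,-90,30)]
def fr(p):
    Rm=R.from_euler('z',p[2]).as_matrix();r=[]
    for ci,o,a,y,z in obs:
        r+=list(proj(cs[ci],Rm@P(p[3] if a is None else a,y,z)+[p[0],p[1],0])[0]-o)
    return r
s=least_squares(fr,[660,280,0,-95]);print('rest',s.x,np.degrees(s.x[2]),np.round(s.fun,1))
E
```

```text
L [520.83477786 -13.55833968] yaw deg -10.56893014904029 293.41960784313727 [np.float64(743.0), np.float64(1157.0)]
R [ 561.82881641 -344.17866321] yaw deg -9.625494344379005 406.17647058823525 [np.float64(784.0), np.float64(1491.0)]
rest [ 5.60641654e+02  2.73764439e+02  2.03850946e-02 -9.14956812e+01] 1.1679798853834316 [ 0.2  0.1  0.7 -0.2 -0.1 -0.6  0.1 -0.3  0.3  1.4  0.7  1.   1.8  0.3
  1.2  0.9]
```

```bash
python3 - <<'E'
from helpers import *
out=[]
for n,b in(("top",(295,150,165,105)),("scene",(180,165,180,180))):
    c=pickle.load(open(f"{n}0.pkl","rb")); S=4 if n=="top" else 2.2
    u,v,w,h=b; im=cv2.resize(c["pixels"][v:v+h,u:u+w,::-1],None,fx=S,fy=S,interpolation=cv2.INTER_CUBIC)
    for t,y in(([520.8,-13.6,23],-10.57),([561.8,-344.2,23],-9.63)):
        Rm=R.from_euler('z',np.radians(y)).as_matrix()
        for p in PARTS:
            q=(proj(c,p@Rm.T+t)-[u,v]+.5)*S
            cv2.polylines(im,[cv2.convexHull(q.astype(np.float32)).astype(int)],True,(0,255,0),1)
    out.append(im)
    hs=cv2.cvtColor(c["pixels"],cv2.COLOR_RGB2HSV); print(n,hs[205,323],hs[195,437],hs[150,370])
canvas=np.zeros((600,800,3),np.uint8)
canvas[:200]=0
a,b=out; a=a[:,:660]; print(a.shape,b.shape)
b=cv2.resize(b,(200*1,200)) if False else b
big=np.zeros((600,800,3),np.uint8); k=a; k=cv2.resize(k,(400,int(k.shape[0]*400/k.shape[1])),interpolation=cv2.INTER_AREA)
big[:b.shape[0],:b.shape[1]]=b; big[:k.shape[0],400:800]=k
cv2.imwrite("pics/ov.png",big[:400])
E
```

```text
top [ 15 106 145] [ 15  99 131] [116  16 111]
scene [135   4 145] [150   6  87] [ 15 157 138]
(420, 660, 3) (396, 396, 3)
```

View pics/ov.png

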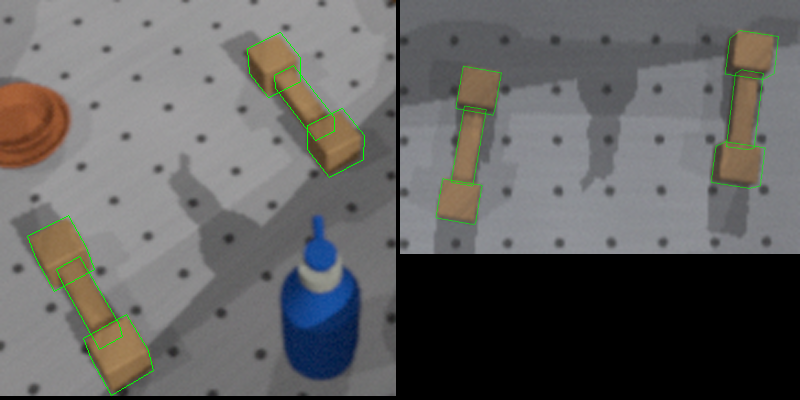

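```bash
cat >> helpers.py <<'E'
import json
def toolR(psi,tilt=0):
    "tool y at world angle psi (deg), pointing down, then tilted about world y of the rest (tilt>0: fingers point uphill +x)"
    p=np.radians(psi); y=np.array([np.cos(p),np.sin(p),0]); z=np.array([0,0,-1.]); x=np.cross(y,z)
    return R.from_matrix(np.stack([x,y,z],1)) if not tilt else R.from_rotvec(-np.radians(tilt)*np.array([-np.sin(np.radians(1.2)),np.cos(np.radians(1.2)),0]))*toolR(psi)
def plan(s,pos,Rt,n=8,dec=0,p0=None,R0=None):
    "straight line, split in n rows"
    p0=np.array(s["tcp_pos"]) if p0 is None else p0; R0=R.from_rotvec(s["orientation"]) if R0 is None else R0
    rv=(R0.inv()*Rt).as_rotvec(); rows=[]
    for i in range(n):
        Ri=R0*R.from_rotvec(rv*i/n); d=Ri.inv().apply((np.array(pos)-p0)/n); r=np.degrees(rv)/n
        rows.append([round(float(v),1) for v in(*d,*r)])
    print('dist %.0f rot %s deg'%(np.linalg.norm(np.array(pos)-p0),np.round(np.degrees(rv),1)))
    for r in rows: print(r)
E
python3 - <<'E'
from helpers import *
from cell import ctrl
s=ctrl.read_state(); plan(s,[521,-14,150],toolR(79.4),18)
E
```

```text
dist 659 rot [ -0.1  -0.  -13.8] deg
[-26.7, -24.8, 3.8, -0.0, -0.0, -0.8]
[-26.3, -25.2, 3.8, -0.0, -0.0, -0.8]
[-26.0, -25.5, 3.8, -0.0, -0.0, -0.8]
[-25.7, -25.9, 3.8, -0.0, -0.0, -0.8]
[-25.3, -26.2, 3.8, -0.0, -0.0, -0.8]
[-25.0, -26.5, 3.8, -0.0, -0.0, -0.8]
[-24.6, -26.9, 3.8, -0.0, -0.0, -0.8]
[-24.2, -27.2, 3.8, -0.0, -0.0, -0.8]
[-23.9, -27.5, 3.8, -0.0, -0.0, -0.8]
[-23.5, -27.8, 3.8, -0.0, -0.0, -0.8]
[-23.1, -28.2, 3.8, -0.0, -0.0, -0.8]
[-22.8, -28.5, 3.8, -0.0, -0.0, -0.8]
[-22.4, -28.8, 3.8, -0.0, -0.0, -0.8]
[-22.0, -29.1, 3.8, -0.0, -0.0, -0.8]
[-21.6, -29.4, 3.8, -0.0, -0.0, -0.8]
[-21.2, -29.6, 3.8, -0.0, -0.0, -0.8]
[-20.8, -29.9, 3.8, -0.0, -0.0, -0.8]
[-20.4, -30.2, 3.8, -0.0, -0.0, -0.8]
```

Emit:
step_arm(deltas=[{"grip": 0, "dx": -20, "dy": -18, "dz": 0, "rz": -1}, {"dx": -26, "dy": -25, "rz": -1}, {"dx": -26, "dy": -26, "rz": -1}, {"dx": -26, "dy": -26, "rz": -1}, {"dx": -25, "dy": -26, "rz": -1}, {"dx": -25, "dy": -26, "rz": -1}, {"dx": -25, "dy": -27, "rz": -1}, {"dx": -24, "dy": -27, "rz": -1}])

```text
$.deltas[0]: bad value
```

Emit:
step_arm(deltas=[{"grip": 0, "dx": -20, "dy": -18, "dz": 0, "rx": 0, "ry": 0, "rz": -1}, {"grip": 0, "dx": -26, "dy": -25, "dz": 0, "rx": 0, "ry": 0, "rz": -1}, {"grip": 0, "dx": -26, "dy": -26, "dz": 0, "rx": 0, "ry": 0, "rz": -1}, {"grip": 0, "dx": -26, "dy": -26, "dz": 0, "rx": 0, "ry": 0, "rz": -1}, {"grip": 0, "dx": -25, "dy": -26, "dz": 0, "rx": 0, "ry": 0, "rz": -1}, {"grip": 0, "dx": -25, "dy": -26, "dz": 0, "rx": 0, "ry": 0, "rz": -1}, {"grip": 0, "dx": -25, "dy": -27, "dz": 0, "rx": 0, "ry": 0, "rz": -1}, {"grip": 0, "dx": -24, "dy": -27, "dz": 0, "rx": 0, "ry": 0, "rz": -1}])

```text
time: 0.77
tcp_pos: [377.4, 332.0, 211.0]
orientation: [-0.403, -3.105, 0.006]
wrist_force: [0.6, 1.1, -0.9]
gripper_width: 93.1
```

```bash
python3 - <<'E'
from helpers import *
from cell import ctrl
s=ctrl.read_state(); print(s["tcp_pos"]);plan(s,[521,-14,150],toolR(79.4),12)
E
```

```text
[377.41453816 332.02869291 211.04608287]
dist 380 rot [-0.3 -0.6 -4.2] deg
[-19.0, -24.8, 5.0, -0.0, -0.0, -0.3]
[-18.8, -24.9, 5.0, -0.0, -0.0, -0.3]
[-18.7, -25.0, 5.0, -0.0, -0.0, -0.3]
[-18.5, -25.1, 5.0, -0.0, -0.0, -0.3]
[-18.4, -25.3, 5.1, -0.0, -0.0, -0.3]
[-18.2, -25.4, 5.1, -0.0, -0.0, -0.3]
[-18.0, -25.5, 5.1, -0.0, -0.0, -0.3]
[-17.9, -25.6, 5.1, -0.0, -0.0, -0.3]
[-17.7, -25.7, 5.1, -0.0, -0.0, -0.3]
[-17.6, -25.8, 5.1, -0.0, -0.0, -0.3]
[-17.4, -25.9, 5.1, -0.0, -0.0, -0.3]
[-17.2, -26.0, 5.1, -0.0, -0.0, -0.3]
```

Emit:
step_arm(deltas=[{"grip": 0, "dx": -28, "dy": -38, "dz": 5, "rx": 0, "ry": 0, "rz": -1}, {"grip": 0, "dx": -28, "dy": -38, "dz": 5, "rx": 0, "ry": 0, "rz": -1}, {"grip": 0, "dx": -28, "dy": -38, "dz": 5, "rx": 0, "ry": 0, "rz": -1}, {"grip": 0, "dx": -28, "dy": -38, "dz": 5, "rx": 0, "ry": 0, "rz": -0.5}, {"grip": 0, "dx": -28, "dy": -39, "dz": 5, "rx": 0, "ry": 0, "rz": -0.5}, {"grip": 0, "dx": -28, "dy": -39, "dz": 5, "rx": 0, "ry": 0, "rz": -0.5}, {"grip": 0, "dx": -27, "dy": -39, "dz": 5, "rx": 0, "ry": 0, "rz": 0}, {"grip": 0, "dx": -24, "dy": -36, "dz": 5, "rx": 0, "ry": 0, "rz": 0}])

```text
time: 1.43
tcp_pos: [508.6, 27.9, 174.8]
orientation: [-0.267, -3.119, 0.004]
wrist_force: [0.3, 0.6, 0.4]
gripper_width: 92.8
```

```bash
python3 - <<'E'
from helpers import *
from cell import ctrl
s=ctrl.read_state(); print(s["tcp_pos"]);plan(s,[521,-14,60],toolR(79.4),1)
E
```

```text
[508.61654585  27.86411632 174.77547522]
dist 123 rot [-0.2 -0.6  0.8] deg
[-20.6, -38.7, 114.7, -0.2, -0.6, 0.8]
```

Emit:
step_arm(deltas=[{"grip": 0, "dx": -10, "dy": -18, "dz": 10, "rx": 0, "ry": 0, "rz": 0.3}, {"grip": 0, "dx": -8, "dy": -14, "dz": 20, "rx": 0, "ry": 0, "rz": 0.3}, {"grip": 0, "dx": -3, "dy": -6, "dz": 25, "rx": 0, "ry": 0, "rz": 0}, {"grip": 0, "dx": -1, "dy": -2, "dz": 25, "rx": 0, "ry": 0, "rz": 0}, {"grip": 0, "dx": 0, "dy": 0, "dz": 25, "rx": 0, "ry": 0, "rz": 0}, {"grip": 0, "dx": 0, "dy": 0, "dz": 12, "rx": 0, "ry": 0, "rz": 0}, {"grip": 0, "dx": 0, "dy": 0, "dz": 0, "rx": 0, "ry": 0, "rz": 0}, {"grip": 0, "dx": 0, "dy": 0, "dz": 0, "rx": 0, "ry": 0, "rz": 0}])

```text
time: 2.1
tcp_pos: [525.5, -36.1, 50.9]
orientation: [-0.324, -3.116, 0.018]
wrist_force: [-0.4, 0.6, 0.2]
gripper_width: 93.2
```

```bash
python3 - <<'E'
from helpers import *
from cell import ctrl,imaging
s=ctrl.read_state(); print(s["tcp_pos"]);plan(s,[521,-14,6],toolR(79.4),1)
c=imaging.camera("wrist"); T=np.array(c["T_tool_cam"]); print(T.round(3))
# overlay model
Rt=R.from_rotvec(s["orientation"]).as_matrix(); M=Rt@T[:3,:3]; 
c["orientation"]=R.from_matrix(M).as_rotvec(); c["eye"]=Rt@T[:3,3]+s["tcp_pos"]
pickle.dump((s,c),open("w1.pkl","wb"))
im=c["pixels"][:,:,::-1].copy(); Rm=R.from_euler('z',np.radians(-10.57)).as_matrix()
for p in PARTS: cv2.polylines(im,[cv2.convexHull(proj(c,p@Rm.T+[520.8,-13.6,23]).astype(np.float32)).astype(int)],True,(0,255,0),1)
cv2.imwrite("pics/w1.png",im)
E
```

```text
[525.4980033  -36.05059064  50.91154809]
dist 50 rot [-0.7 -0.5 -1.3] deg
[8.6, 21.2, 44.7, -0.7, -0.5, -1.3]
[[-1.00000e-03 -9.61000e-01 -2.78000e-01  7.72880e+01]
 [ 1.00000e+00 -0.00000e+00 -1.00000e-03 -8.56000e-01]
 [ 1.00000e-03 -2.78000e-01  9.61000e-01 -1.66249e+02]
 [ 0.00000e+00  0.00000e+00  0.00000e+00  1.00000e+00]]
```

View pics/w1.png

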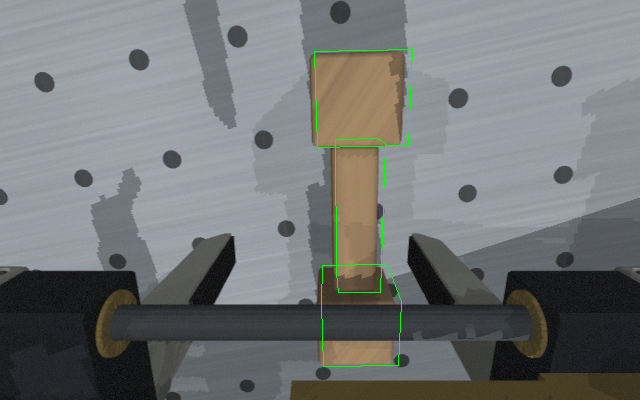

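The wrist view shows the tamper neck at about (357,215) with the modelled outline only about 5 px (2.5 mm) right of it. I'll shift and descend.

Emit:
step_arm(deltas=[{"grip": 0, "dx": 4, "dy": 8, "dz": 2, "rx": 0, "ry": 0, "rz": -0.6}, {"grip": 0, "dx": 3, "dy": 7, "dz": 4, "rx": 0, "ry": 0, "rz": -0.6}, {"grip": 0, "dx": 2, "dy": 4, "dz": 6, "rx": -0.3, "ry": -0.2, "rz": 0}, {"grip": 0, "dx": 0, "dy": 0, "dz": 9, "rx": -0.3, "ry": -0.2, "rz": 0}, {"grip": 0, "dx": 0, "dy": 0, "dz": 9, "rx": 0, "ry": 0, "rz": 0}, {"grip": 0, "dx": 0, "dy": 0, "dz": 6, "rx": 0, "ry": 0, "rz": 0}, {"grip": 0, "dx": 0, "dy": 0, "dz": 2, "rx": 0, "ry": 0, "rz": 0}, {"grip": 0, "dx": 0, "dy": 0, "dz": 0, "rx": 0, "ry": 0, "rz": 0}])

```text
time: 2.82
tcp_pos: [523.2, -8.8, 14.8]
orientation: [0.278, 3.12, 0.005]
wrist_force: [-0.2, 0.5, -0.3]
gripper_width: 93.3
```

```bash
python3 - <<'E'
from helpers import *
from cell import ctrl,imaging
s=ctrl.read_state(); print(s["tcp_pos"]);plan(s,[521,-14,6],toolR(79.4),1)
E
```

```text
[523.21867693  -8.82654848  14.76819613]
dist 10 rot [0.2 0.5 0.4] deg
[1.4, -5.5, 8.7, 0.2, 0.5, 0.4]
```

Emit:
step_arm(deltas=[{"grip": 0, "dx": 1, "dy": -4, "dz": 4, "rx": 0, "ry": 0.3, "rz": 0.3}, {"grip": 0, "dx": 0, "dy": -3, "dz": 4, "rx": 0, "ry": 0.2, "rz": 0}, {"grip": 1, "dx": 0, "dy": 0, "dz": 0, "rx": 0, "ry": 0, "rz": 0}, {"grip": 1, "dx": 0, "dy": 0, "dz": 0, "rx": 0, "ry": 0, "rz": 0}, {"grip": 1, "dx": 0, "dy": 0, "dz": 0, "rx": 0, "ry": 0, "rz": 0}, {"grip": 1, "dx": 0, "dy": 0, "dz": 0, "rx": 0, "ry": 0, "rz": 0}, {"grip": 1, "dx": 0, "dy": 0, "dz": 0, "rx": 0, "ry": 0, "rz": 0}, {"grip": 1, "dx": 0, "dy": 0, "dz": 0, "rx": 0, "ry": 0, "rz": 0}], newtons=55)

```text
time: 3.48
tcp_pos: [521.8, -17.3, 6.5]
orientation: [0.29, 3.126, 0.005]
wrist_force: [0.2, -0.1, -0.1]
gripper_width: 57.4
```

```bash
python3 - <<'E'
from helpers import *
from cell import ctrl,imaging
s=ctrl.read_state(); print(s["tcp_pos"],s["gripper_width"],s["wrist_force"],s["ft_torque"]);plan(s,[521,-14,6],toolR(79.4),1)
E
```

```text
[521.80559376 -17.33846929   6.54572663] 57.36044735866534 [ 0.16631248 -0.07647864 -0.06893853] [ 0.0405914  -0.03008339  0.02701831]
dist 3 rot [ 0.2  0.1 -0. ] deg
[1.4, 3.1, 0.6, 0.2, 0.1, -0.0]
```

Emit:
step_arm(deltas=[{"grip": 1, "dx": 0, "dy": 0, "dz": 0, "rx": 0, "ry": 0, "rz": 0}, {"grip": 1, "dx": 0, "dy": 0, "dz": 0, "rx": 0, "ry": 0, "rz": 0}, {"grip": 1, "dx": 0, "dy": 0, "dz": 0, "rx": 0, "ry": 0, "rz": 0}, {"grip": 1, "dx": 0, "dy": 0, "dz": 0, "rx": 0, "ry": 0, "rz": 0}, {"grip": 1, "dx": 0, "dy": 0, "dz": 0, "rx": 0, "ry": 0, "rz": 0}, {"grip": 1, "dx": 0, "dy": 0, "dz": 0, "rx": 0, "ry": 0, "rz": 0}, {"grip": 1, "dx": 0, "dy": 0, "dz": 0, "rx": 0, "ry": 0, "rz": 0}, {"grip": 1, "dx": 0, "dy": 0, "dz": 0, "rx": 0, "ry": 0, "rz": 0}])

```text
time: 4.15
tcp_pos: [522.2, -16.7, 7.0]
orientation: [0.288, 3.125, 0.006]
wrist_force: [0.2, 0.2, 0.3]
gripper_width: 25.3
```

Emit:
step_arm(deltas=[{"grip": 1, "dx": 0, "dy": 0, "dz": -4, "rx": 0, "ry": 0, "rz": 0}, {"grip": 1, "dx": 0, "dy": 0, "dz": -7, "rx": 0, "ry": 0, "rz": 0}, {"grip": 1, "dx": 0, "dy": 0, "dz": -7, "rx": 0, "ry": 0, "rz": 0}, {"grip": 1, "dx": 0, "dy": 0, "dz": -7, "rx": 0, "ry": 0, "rz": 0}, {"grip": 1, "dx": 0, "dy": 0, "dz": -5, "rx": 0, "ry": 0, "rz": 0}, {"grip": 1, "dx": 0, "dy": 0, "dz": -2, "rx": 0, "ry": 0, "rz": 0}, {"grip": 1, "dx": 0, "dy": 0, "dz": 0, "rx": 0, "ry": 0, "rz": 0}, {"grip": 1, "dx": 0, "dy": 0, "dz": 0, "rx": 0, "ry": 0, "rz": 0}])

```text
time: 4.82
tcp_pos: [518.7, -17.0, 41.1]
orientation: [-0.289, -3.124, -0.005]
wrist_force: [0.2, -0.6, -3.6]
gripper_width: 25.5
```

```bash
cat > st.py <<'E'
from helpers import *
from cell import ctrl
s=ctrl.read_state(); print("t %.2f"%s["time"],"pos",s["tcp_pos"].round(1),"w %.1f"%s["gripper_width"],"F",s["wrist_force"].round(2),"T",s["ft_torque"].round(3),"q",s["joint_positions"].round(2))
m=R.from_rotvec(s["orientation"]).as_matrix(); print("psi %.1f"%np.degrees(np.arctan2(m[1,1],m[0,1])),"z",m[:,2].round(3))
E
python3 st.py
```

```text
t 4.82 pos [518.7 -17.   41.1] w 25.5 F [ 0.19 -0.57 -3.64] T [-0.006  0.057  0.   ] q [ 0.    0.67 -0.01  1.97  0.01  0.5   1.37]
psi 79.4 z [-0.004  0.004 -1.   ]
```

```bash
python3 - <<'E'
from helpers import *
from cell import ctrl,imaging
F=[];T=[]
for i in range(4):
    c=imaging.camera("scene" if i<3 else "wrist"); s=ctrl.read_state(); F.append(s["wrist_force"]);T.append(s["ft_torque"])
    if i==0: a=c
print(np.round(F,2),np.round(T,3))
x=cv2.resize(a["pixels"][150:280,260:380],None,fx=3.3,fy=3.3,interpolation=cv2.INTER_CUBIC)
y=cv2.resize(c["pixels"],(400,250)); im=np.zeros((429,800,3),np.uint8); im[:,:396]=x; im[:250,400:]=y
cv2.imwrite("pics/l1.png",im[:,:,::-1])
E
```

```text
[[-0.42  0.18 -3.93]
 [-0.03 -0.33 -3.47]
 [-0.49 -0.38 -2.9 ]
 [-0.25 -0.12 -3.48]] [[ 0.039  0.138 -0.02 ]
 [ 0.066  0.129 -0.036]
 [ 0.059  0.094  0.001]
 [ 0.077  0.126  0.02 ]]
```

View pics/l1.png

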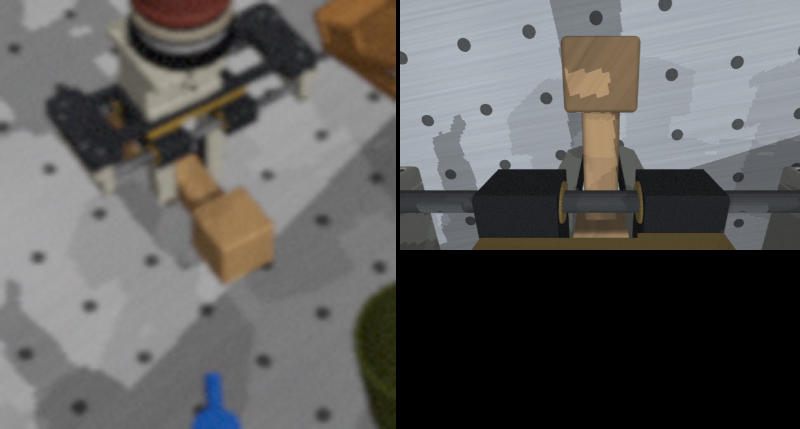

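```bash
python3 - <<'E'
from helpers import *
s,c=pickle.load(open("w1.pkl","rb")); from cell import ctrl; s=ctrl.read_state()
Rt=R.from_rotvec(s["orientation"]); o=R.from_rotvec(c["orientation"])
s0=pickle.load(open("w1.pkl","rb"))[0]; 
Tr=R.from_rotvec(s0["orientation"]).inv()*o; Tp=R.from_rotvec(s0["orientation"]).inv().apply(c["eye"]-s0["tcp_pos"])
c=dict(c,orientation=Tr.as_rotvec(),eye=Tp)  # in tool frame
uv=np.array([[258,58],[382,58],[379,176],[261,176]],float)
loc=np.array([[90,-23,-23],[90,23,-23],[45,23,-23],[45,-23,-23]],float)  # tool frame: z down
f=lambda p:(proj(c,R.from_euler('y',p[0]).apply(loc)+[p[1],p[2],p[3]])-uv).ravel()
r=least_squares(f,[0,0,0,-16]);print('pitch deg',np.degrees(r.x[0]),r.x[1:],r.fun.round(1))
g=least_squares(lambda p:f([*p,-16.]),[0,0,0]);print('fixed h',np.degrees(g.x[0]),g.x[1:],g.fun.round(1))
print("--1");plan(s,[525,0,215],toolR(79.4-56))
print("--2");plan(s,[535,165,220],toolR(79.4-112),p0=np.array([525,0,215.]),R0=toolR(79.4-56))
print("--3");plan(s,[535,316,220],toolR(-88.8),p0=np.array([535,165,220.]),R0=toolR(79.4-112))
E
```

```text
pitch deg -10.481842488051871 [ -0.31092363  -1.44144118 -23.15141728] [ 1.  -0.6 -1.1 -0.7 -0.1  0.6  0.2  0.7]
fixed h -5.239666406142822 [ 0.53714653 -1.44401966] [ 0.4 -0.7 -0.6 -0.8 -1.3  0.7  1.5  0.8]
--1
dist 175 rot [-0.  -0.4 56. ] deg
[-0.3, 2.3, -21.8, -0.0, -0.0, 7.0]
[-0.0, 2.3, -21.8, -0.0, -0.0, 7.0]
[0.2, 2.3, -21.8, -0.0, -0.0, 7.0]
[0.5, 2.3, -21.8, -0.0, -0.0, 7.0]
[0.7, 2.2, -21.8, -0.0, -0.0, 7.0]
[1.0, 2.1, -21.8, -0.0, -0.0, 7.0]
[1.2, 1.9, -21.8, -0.0, -0.0, 7.0]
[1.4, 1.8, -21.8, -0.0, -0.0, 7.0]
--2
dist 165 rot [ 0.  0. 56.] deg
[18.4, 9.3, -0.6, 0.0, 0.0, 7.0]
[19.4, 7.0, -0.6, 0.0, 0.0, 7.0]
[20.1, 4.6, -0.6, 0.0, 0.0, 7.0]
[20.6, 2.1, -0.6, 0.0, 0.0, 7.0]
[20.7, -0.4, -0.6, 0.0, 0.0, 7.0]
[20.5, -2.9, -0.6, 0.0, 0.0, 7.0]
[19.9, -5.4, -0.6, 0.0, 0.0, 7.0]
[19.1, -7.8, -0.6, 0.0, 0.0, 7.0]
--3
dist 151 rot [ 0.   0.  56.2] deg
[15.9, -10.2, 0.0, 0.0, 0.0, 7.0]
[14.5, -12.0, 0.0, 0.0, 0.0, 7.0]
[13.0, -13.7, 0.0, 0.0, 0.0, 7.0]
[11.2, -15.2, 0.0, 0.0, 0.0, 7.0]
[9.2, -16.5, 0.0, 0.0, 0.0, 7.0]
[7.2, -17.5, 0.0, 0.0, 0.0, 7.0]
[5.0, -18.2, 0.0, 0.0, 0.0, 7.0]
[2.7, -18.7, 0.0, 0.0, 0.0, 7.0]
```

Torque +0.12 N·m about y with −3.5 N puts the heavy end of this tamper at world +x, away from the ledge side. The wrist picture shows it hanging level, near head at about (960,115) in full-resolution terms. It needs a half turn, so I'll lift, turn and carry it.

Emit:
step_arm(deltas=[{"grip": 1, "dx": 0, "dy": 1, "dz": -15, "rx": 0, "ry": 0, "rz": 2}, {"grip": 1, "dx": 0, "dy": 2, "dz": -25, "rx": 0, "ry": 0, "rz": 4}, {"grip": 1, "dx": 0, "dy": 2, "dz": -25, "rx": 0, "ry": 0, "rz": 6}, {"grip": 1, "dx": 0, "dy": 2, "dz": -25, "rx": 0, "ry": 0, "rz": 7}, {"grip": 1, "dx": 1, "dy": 2, "dz": -25, "rx": 0, "ry": 0, "rz": 7}, {"grip": 1, "dx": 1, "dy": 2, "dz": -25, "rx": 0, "ry": 0, "rz": 7}, {"grip": 1, "dx": 1, "dy": 2, "dz": -20, "rx": 0, "ry": 0, "rz": 7}, {"grip": 1, "dx": 1, "dy": 2, "dz": -15, "rx": 0, "ry": 0, "rz": 7}], newtons=60)

```text
time: 5.68
tcp_pos: [517.8, -1.9, 215.6]
orientation: [-1.533, -2.713, 0.01]
wrist_force: [-0.3, -0.4, -3.1]
gripper_width: 25.3
```

```bash
python3 st.py; python3 - <<'E'
from helpers import *
from cell import ctrl
s=ctrl.read_state(); plan(s,[530,130,220],toolR(-31))
E
```

```text
t 5.68 pos [517.8  -1.9 215.6] w 25.3 F [-0.32 -0.36 -3.08] T [ 0.051 -0.013 -0.008] q [-0.22  0.43  0.27  1.79 -0.14  0.96  0.65]
psi 31.1 z [-0.025  0.007 -1.   ]
dist 133 rot [-1.5 -0.4 62.1] deg
[13.3, 9.8, -0.5, -0.2, -0.1, 7.8]
[14.5, 7.9, -0.5, -0.2, -0.1, 7.8]
[15.5, 5.9, -0.5, -0.2, -0.1, 7.8]
[16.1, 3.7, -0.5, -0.2, -0.1, 7.8]
[16.5, 1.5, -0.5, -0.2, -0.1, 7.8]
[16.5, -0.7, -0.5, -0.2, -0.1, 7.8]
[16.3, -2.9, -0.5, -0.2, -0.1, 7.8]
[15.7, -5.1, -0.5, -0.2, -0.1, 7.8]
```

Emit:
step_arm(deltas=[{"grip": 1, "dx": 13, "dy": 10, "dz": 0, "rx": 0, "ry": 0, "rz": 7}, {"grip": 1, "dx": 14, "dy": 8, "dz": 0, "rx": 0, "ry": 0, "rz": 7}, {"grip": 1, "dx": 15, "dy": 6, "dz": 0, "rx": 0, "ry": 0, "rz": 7}, {"grip": 1, "dx": 16, "dy": 4, "dz": 0, "rx": 0, "ry": 0, "rz": 7}, {"grip": 1, "dx": 16, "dy": 2, "dz": 0, "rx": 0, "ry": 0, "rz": 7}, {"grip": 1, "dx": 16, "dy": 0, "dz": 0, "rx": 0, "ry": 0, "rz": 7}, {"grip": 1, "dx": 16, "dy": -2, "dz": 0, "rx": 0, "ry": 0, "rz": 7}, {"grip": 1, "dx": 16, "dy": -4, "dz": 0, "rx": 0, "ry": 0, "rz": 7}])

```text
time: 6.35
tcp_pos: [529.7, 129.2, 218.8]
orientation: [-2.653, -1.651, 0.019]
wrist_force: [1.0, -0.5, -3.4]
gripper_width: 25.4
```

```bash
python3 st.py; python3 - <<'E'
from helpers import *
from cell import ctrl
s=ctrl.read_state(); plan(s,[530,310,225],toolR(-88.8))
E
```

```text
t 6.35 pos [529.7 129.2 218.8] w 25.4 F [ 1.   -0.53 -3.36] T [ 0.007 -0.034 -0.033] q [-0.61  0.5   0.52  1.73 -0.3   1.01 -0.44]
psi -26.2 z [-0.019  0.007 -1.   ]
dist 181 rot [-1.   0.7 62.6] deg
[20.3, -10.0, -0.6, -0.1, 0.1, 7.8]
[18.7, -12.6, -0.6, -0.1, 0.1, 7.8]
[16.9, -15.1, -0.6, -0.1, 0.1, 7.8]
[14.6, -17.2, -0.6, -0.1, 0.1, 7.8]
[12.2, -19.0, -0.6, -0.1, 0.1, 7.8]
[9.5, -20.5, -0.7, -0.1, 0.1, 7.8]
[6.6, -21.6, -0.7, -0.1, 0.1, 7.8]
[3.6, -22.3, -0.7, -0.1, 0.1, 7.8]
```

Emit:
step_arm(deltas=[{"grip": 1, "dx": 20, "dy": -10, "dz": 0, "rx": 0, "ry": 0, "rz": 7}, {"grip": 1, "dx": 18, "dy": -12, "dz": 0, "rx": 0, "ry": 0, "rz": 7}, {"grip": 1, "dx": 16, "dy": -14, "dz": 0, "rx": 0, "ry": 0, "rz": 7}, {"grip": 1, "dx": 14, "dy": -16, "dz": 0, "rx": 0, "ry": 0, "rz": 7}, {"grip": 1, "dx": 12, "dy": -18, "dz": 0, "rx": 0, "ry": 0, "rz": 7}, {"grip": 1, "dx": 8, "dy": -16, "dz": 0, "rx": 0, "ry": 0, "rz": 7}, {"grip": 1, "dx": 4, "dy": -12, "dz": 0, "rx": 0, "ry": 0, "rz": 7}, {"grip": 1, "dx": 2, "dy": -6, "dz": 0, "rx": 0, "ry": 0, "rz": 4}])

```text
time: 7.02
tcp_pos: [523.1, 288.3, 214.3]
orientation: [-3.119, -0.267, 0.036]
wrist_force: [-0.0, -0.1, -2.9]
gripper_width: 25.6
```

```bash
python3 - <<'E'
from helpers import *
from cell import ctrl,imaging
T=[];F=[]
for i in range(5):
    c=imaging.camera("top" if i<4 else "wrist"); s=ctrl.read_state();T.append(s["ft_torque"]);F.append(s["wrist_force"])
print(np.round(T,3),np.mean(F,0)); plan(s,[540,316,220],toolR(-88.8,25))
cv2.imwrite("pics/w2.png",cv2.resize(c["pixels"],(480,300))[:,:,::-1])
E
python3 st.py
```

```text
[[ 0.268 -0.029 -0.024]
 [-0.016 -0.001 -0.004]
 [-0.052 -0.067  0.002]
 [-0.077 -0.079  0.008]
 [-0.043 -0.026  0.006]] [ 0.58163124  0.28794082 -3.95160127]
dist 37 rot [-2.4 26.2  8.4] deg
[2.6, -3.7, -0.6, -0.3, 3.3, 1.1]
[2.6, -3.7, -0.5, -0.3, 3.3, 1.1]
[2.5, -3.8, -0.3, -0.3, 3.3, 1.1]
[2.5, -3.8, -0.2, -0.3, 3.3, 1.1]
[2.4, -3.9, -0.1, -0.3, 3.3, 1.1]
[2.3, -3.9, 0.0, -0.3, 3.3, 1.1]
[2.3, -4.0, 0.1, -0.3, 3.3, 1.1]
[2.2, -4.0, 0.2, -0.3, 3.3, 1.1]
t 7.27 pos [524.5 283.3 215.3] w 26.1 F [ 0.91 -0.15 -4.88] T [-0.043 -0.026  0.006] q [-0.97  0.64  0.77  1.59 -0.49  1.13 -1.47]
psi -80.1 z [-0.023  0.007 -1.   ]
```

View pics/w2.png

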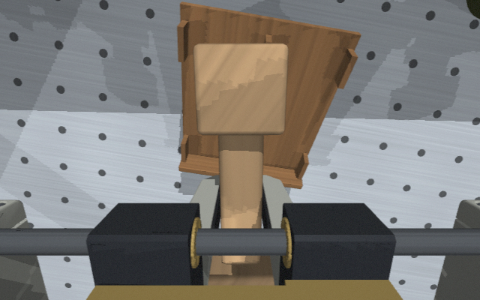

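Emit:
step_arm(deltas=[{"grip": 1, "dx": 1, "dy": -3, "dz": 0, "rx": 0, "ry": 2, "rz": 1}, {"grip": 1, "dx": 2, "dy": -4, "dz": 0, "rx": -0.5, "ry": 4, "rz": 1.5}, {"grip": 1, "dx": 3, "dy": -5, "dz": 0, "rx": -0.5, "ry": 4, "rz": 1.5}, {"grip": 1, "dx": 3, "dy": -5, "dz": 0, "rx": -0.5, "ry": 4, "rz": 1.5}, {"grip": 1, "dx": 3, "dy": -5, "dz": 0, "rx": -0.5, "ry": 4, "rz": 1}, {"grip": 1, "dx": 3, "dy": -5, "dz": 0, "rx": 0, "ry": 4, "rz": 1}, {"grip": 1, "dx": 2, "dy": -3, "dz": 0, "rx": 0, "ry": 3, "rz": 0.5}, {"grip": 1, "dx": 0, "dy": 0, "dz": 0, "rx": 0, "ry": 0, "rz": 0}])

```text
time: 7.93
tcp_pos: [540.8, 298.8, 219.8]
orientation: [3.069, 0.017, 0.669]
wrist_force: [-0.8, -0.0, -4.2]
gripper_width: 25.9
```

```bash
python3 st.py; python3 - <<'E'
from helpers import *
from cell import ctrl,imaging
T=[];F=[]
for i in range(5):
    c=imaging.camera("top"); s=ctrl.read_state();T.append(s["ft_torque"]);F.append(s["wrist_force"])
print(np.round(T,3),np.mean(F,0)); plan(s,[545,316,140],toolR(-88.8,25))
E
python3 st.py
```

```text
t 7.93 pos [540.8 298.8 219.8] w 25.9 F [-0.83 -0.03 -4.21] T [-0.013  0.906 -0.026] q [-1.27  0.58  0.94  1.89 -0.51  0.54 -1.68]
psi -89.4 z [ 0.416  0.002 -0.909]
[[-0.053  0.839  0.004]
 [-0.064  0.726  0.049]
 [-0.019  0.709 -0.029]
 [-0.052  0.706 -0.002]
 [ 0.028  0.736  0.02 ]] [ 0.05218554  0.0281019  -3.64249926]
dist 84 rot [ 0.4  0.1 -0.7] deg
[-4.3, -2.3, 9.3, 0.1, 0.0, -0.1]
[-4.3, -2.3, 9.3, 0.1, 0.0, -0.1]
[-4.3, -2.3, 9.3, 0.1, 0.0, -0.1]
[-4.3, -2.3, 9.3, 0.1, 0.0, -0.1]
[-4.3, -2.2, 9.3, 0.1, 0.0, -0.1]
[-4.3, -2.2, 9.3, 0.1, 0.0, -0.1]
[-4.3, -2.2, 9.3, 0.1, 0.0, -0.1]
[-4.3, -2.2, 9.3, 0.1, 0.0, -0.1]
t 8.18 pos [544.7 298.1 222. ] w 25.4 F [ 0.08  0.27 -3.68] T [0.028 0.736 0.02 ] q [-1.27  0.58  0.94  1.88 -0.51  0.54 -1.68]
psi -89.6 z [ 0.421  0.002 -0.907]
```

Emit:
step_arm(deltas=[{"grip": 1, "dx": 0, "dy": -2, "dz": 0, "rx": 0, "ry": -2, "rz": 0}, {"grip": 1, "dx": 0, "dy": -3, "dz": 0, "rx": 0, "ry": -4, "rz": 0}, {"grip": 1, "dx": 0, "dy": -3, "dz": 0, "rx": 0, "ry": -5, "rz": 0}, {"grip": 1, "dx": 0, "dy": -3, "dz": 0, "rx": 0, "ry": -5, "rz": 0}, {"grip": 1, "dx": 0, "dy": -3, "dz": 0, "rx": 0, "ry": -4, "rz": 0}, {"grip": 1, "dx": 0, "dy": -2, "dz": 0, "rx": 0, "ry": -3, "rz": 0}, {"grip": 1, "dx": 0, "dy": 0, "dz": 0, "rx": 0, "ry": -1, "rz": 0}, {"grip": 1, "dx": 0, "dy": 0, "dz": 0, "rx": 0, "ry": 0, "rz": 0}])

```text
time: 8.85
tcp_pos: [552.3, 308.4, 224.3]
orientation: [3.14, 0.003, 0.001]
wrist_force: [1.3, 0.5, -3.9]
gripper_width: 25.7
```

```bash
cat > feel.py <<'E'
from helpers import *
from cell import ctrl,imaging
T=[];F=[];Z=[]
for i in range(12):
    c=imaging.camera("wrist"); s=ctrl.read_state();T.append(s["ft_torque"]);F.append(s["wrist_force"]);Z.append(R.from_rotvec(s["orientation"]).as_matrix()[:,2])
for x in(T,F,Z): print(np.mean(x[2:],0).round(3),np.std(x[2:],0).round(3))
pickle.dump((s,c),open("wl.pkl","wb")); cv2.imwrite("pics/feel.png",c["pixels"][:,:,::-1])
print(s["tcp_pos"],s["time"])
E
python3 feel.py
```

```text
[0.007 0.011 0.011] [0.027 0.028 0.022]
[-0.039  0.398 -3.778] [0.546 0.411 0.414]
[-0.002 -0.001 -1.   ] [0. 0. 0.]
[549.09604785 310.22289602 224.10074614] 9.45
```

View pics/feel.png

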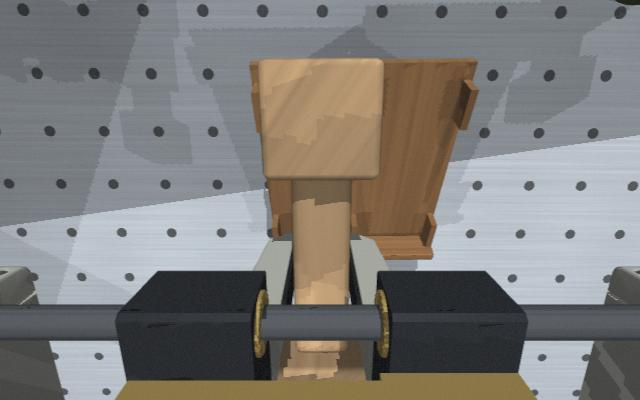

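The wrist view shows the tamper still level in the jaws, visible head at about (322,118). The torque zero seems to be a constant in world axes, so the gripper's own offset comes back once it is turned. The first reading, taken near the start yaw, is the reliable one. An empty-gripper reading at this pose will check it after placing. I'll tilt and go to the pre-place pose.

```bash
python3 - <<'E'
from helpers import *
from cell import ctrl
s=ctrl.read_state(); plan(s,[529,315,133],toolR(-88.8,25))
E
```

```text
dist 93 rot [ 0.3 25.1 -0.9] deg
[-2.5, -0.6, 11.4, 0.0, 3.1, -0.1]
[-3.1, -0.6, 11.2, 0.0, 3.1, -0.1]
[-3.7, -0.6, 11.1, 0.0, 3.1, -0.1]
[-4.3, -0.6, 10.8, 0.0, 3.1, -0.1]
[-4.9, -0.6, 10.6, 0.0, 3.1, -0.1]
[-5.5, -0.6, 10.3, 0.0, 3.1, -0.1]
[-6.0, -0.6, 10.0, 0.0, 3.1, -0.1]
[-6.6, -0.6, 9.6, 0.0, 3.1, -0.1]
```

Emit:
step_arm(deltas=[{"grip": 1, "dx": -2, "dy": -1, "dz": 6, "rx": 0, "ry": 2, "rz": 0}, {"grip": 1, "dx": -3, "dy": -1, "dz": 12, "rx": 0, "ry": 4, "rz": 0}, {"grip": 1, "dx": -4, "dy": -1, "dz": 13, "rx": 0, "ry": 4, "rz": 0}, {"grip": 1, "dx": -5, "dy": -1, "dz": 13, "rx": 0, "ry": 4, "rz": 0}, {"grip": 1, "dx": -6, "dy": 0, "dz": 13, "rx": 0, "ry": 4, "rz": 0}, {"grip": 1, "dx": -6, "dy": 0, "dz": 13, "rx": 0, "ry": 4, "rz": 0}, {"grip": 1, "dx": -6, "dy": 0, "dz": 9, "rx": 0, "ry": 3, "rz": 0}, {"grip": 1, "dx": -2, "dy": 0, "dz": 2, "rx": 0, "ry": 0, "rz": 0}])

```text
time: 10.12
tcp_pos: [531.9, 313.7, 136.4]
orientation: [-3.059, -0.008, -0.708]
wrist_force: [-1.5, 0.2, -5.1]
gripper_width: 25.5
```

```bash
python3 st.py; python3 - <<'E'
from helpers import *
from cell import ctrl
s=ctrl.read_state(); plan(s,[558.6-.4226*10,316,69.2+9],toolR(-88.8,25))
E
```

```text
t 10.12 pos [531.9 313.7 136.4] w 25.5 F [-1.49  0.17 -5.06] T [-0.002  1.081 -0.035] q [-1.22  0.67  0.78  1.99 -0.66  0.31 -1.6 ]
psi -89.7 z [ 0.439  0.002 -0.898]
dist 62 rot [ 0.4 -1.1 -0.8] deg
[-0.7, -0.3, 7.8, 0.0, -0.1, -0.1]
[-0.7, -0.3, 7.8, 0.0, -0.1, -0.1]
[-0.6, -0.3, 7.8, 0.0, -0.1, -0.1]
[-0.6, -0.3, 7.8, 0.0, -0.1, -0.1]
[-0.6, -0.2, 7.8, 0.0, -0.1, -0.1]
[-0.6, -0.2, 7.8, 0.0, -0.1, -0.1]
[-0.6, -0.2, 7.8, 0.0, -0.1, -0.1]
[-0.5, -0.2, 7.8, 0.0, -0.1, -0.1]
```

Emit:
step_arm(deltas=[{"grip": 1, "dx": -1, "dy": 0, "dz": 5, "rx": 0, "ry": -0.5, "rz": -0.3}, {"grip": 1, "dx": -1, "dy": -1, "dz": 8, "rx": 0, "ry": -0.5, "rz": -0.3}, {"grip": 1, "dx": -1, "dy": 0, "dz": 9, "rx": 0, "ry": 0, "rz": -0.2}, {"grip": 1, "dx": -1, "dy": -1, "dz": 9, "rx": 0, "ry": 0, "rz": 0}, {"grip": 1, "dx": -1, "dy": 0, "dz": 9, "rx": 0, "ry": 0, "rz": 0}, {"grip": 1, "dx": 0, "dy": 0, "dz": 7, "rx": 0, "ry": 0, "rz": 0}, {"grip": 1, "dx": 0, "dy": 0, "dz": 3, "rx": 0, "ry": 0, "rz": 0}, {"grip": 1, "dx": 0, "dy": 0, "dz": 0, "rx": 0, "ry": 0, "rz": 0}])

```text
time: 10.78
tcp_pos: [557.2, 317.5, 88.8]
orientation: [-3.063, -0.027, -0.681]
wrist_force: [-0.7, 0.1, -3.1]
gripper_width: 25.8
```

```bash
python3 st.py; python3 - <<'E'
from helpers import *
from cell import ctrl
s=ctrl.read_state(); plan(s,[558.6,316,69.2],toolR(-88.8,25),4)
E
```

```text
t 10.78 pos [557.2 317.5  88.8] w 25.8 F [-0.69  0.11 -3.11] T [-0.038  0.805  0.013] q [-1.09  0.74  0.64  1.96 -0.71  0.24 -1.54]
psi -89.0 z [ 0.424  0.007 -0.906]
dist 20 rot [ 0.1 -0.1 -0.2] deg
[-1.8, 0.4, 4.6, 0.0, -0.0, -0.0]
[-1.8, 0.4, 4.6, 0.0, -0.0, -0.0]
[-1.8, 0.4, 4.6, 0.0, -0.0, -0.0]
[-1.8, 0.4, 4.6, 0.0, -0.0, -0.0]
```

Emit:
step_arm(deltas=[{"grip": 1, "dx": -2, "dy": 0.5, "dz": 2, "rx": 0, "ry": 0, "rz": 0}, {"grip": 1, "dx": -3, "dy": 0.5, "dz": 3, "rx": 0, "ry": 0, "rz": 0}, {"grip": 1, "dx": -2, "dy": 0.5, "dz": 4, "rx": 0, "ry": 0, "rz": 0}, {"grip": 1, "dx": -1, "dy": 0, "dz": 4, "rx": 0, "ry": 0, "rz": 0}, {"grip": 1, "dx": 0, "dy": 0, "dz": 2, "rx": 0, "ry": 0, "rz": 0}, {"grip": 1, "dx": 0, "dy": 0, "dz": 0, "rx": 0, "ry": 0, "rz": 0}, {"grip": 1, "dx": 0, "dy": 0, "dz": 0, "rx": 0, "ry": 0, "rz": 0}, {"grip": 1, "dx": 0, "dy": 0, "dz": 0, "rx": 0, "ry": 0, "rz": 0}])

```text
time: 11.45
tcp_pos: [556.6, 315.7, 70.7]
orientation: [-3.063, -0.026, -0.682]
wrist_force: [-0.4, 0.3, -3.6]
gripper_width: 25.4
```

```bash
python3 st.py; python3 - <<'E'
from helpers import *
from cell import ctrl,imaging
s=ctrl.read_state(); plan(s,[558.6,316,69.2],toolR(-88.8,25),1)
c=imaging.camera("scene"); cv2.imwrite("pics/s3.png",cv2.resize(c["pixels"][90:230,320:490],None,fx=4,fy=4,interpolation=cv2.INTER_CUBIC)[:,:,::-1])
E
```

```text
t 11.45 pos [556.6 315.7  70.7] w 25.4 F [-0.39  0.3  -3.62] T [ 0.018  0.766 -0.017] q [-1.05  0.75  0.59  1.97 -0.73  0.19 -1.53]
psi -89.0 z [ 0.424  0.007 -0.906]
dist 2 rot [ 0.1 -0.1 -0.2] deg
[1.2, -0.2, 2.2, 0.1, -0.1, -0.2]
```

View pics/s3.png

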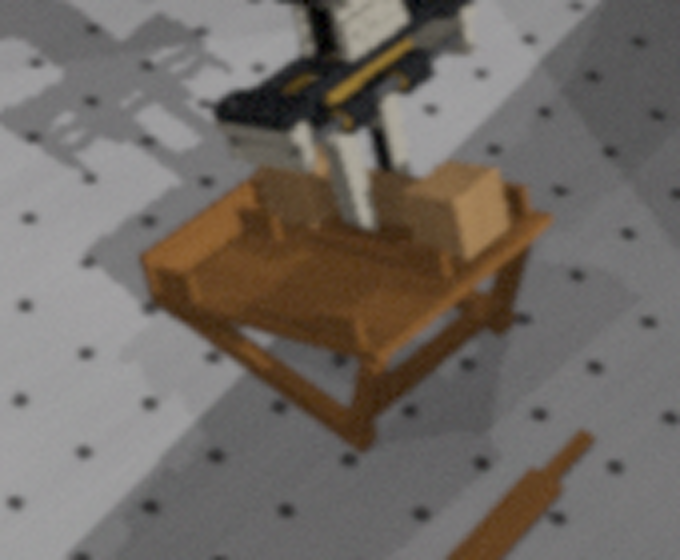

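The tamper sits in the far bay between the guides, heads at about (290,195) and (455,210), fingers clear of the guides. I'll lower it gently to contact.

Emit:
step_arm(deltas=[{"grip": 1, "dx": 0, "dy": 0, "dz": 1, "rx": 0, "ry": 0, "rz": 0}, {"grip": 1, "dx": 0, "dy": 0, "dz": 1, "rx": 0, "ry": 0, "rz": 0}, {"grip": 1, "dx": 0, "dy": 0, "dz": 1, "rx": 0, "ry": 0, "rz": 0}, {"grip": 1, "dx": 0, "dy": 0, "dz": 0.5, "rx": 0, "ry": 0, "rz": 0}, {"grip": 1, "dx": 0, "dy": 0, "dz": 0, "rx": 0, "ry": 0, "rz": 0}, {"grip": 1, "dx": 0, "dy": 0, "dz": 0, "rx": 0, "ry": 0, "rz": 0}, {"grip": 1, "dx": 0, "dy": 0, "dz": 0, "rx": 0, "ry": 0, "rz": 0}, {"grip": 1, "dx": 0, "dy": 0, "dz": 0, "rx": 0, "ry": 0, "rz": 0}])

```text
time: 12.17
tcp_pos: [557.5, 316.0, 69.8]
orientation: [-3.061, -0.026, -0.681]
wrist_force: [-1.0, -0.2, -1.9]
gripper_width: 25.6
```

```bash
python3 st.py
```

```text
t 12.17 pos [557.5 316.   69.8] w 25.6 F [-0.99 -0.23 -1.86] T [-0.153  0.99  -0.003] q [-1.04  0.75  0.58  1.97 -0.73  0.19 -1.52]
psi -89.0 z [ 0.424  0.01  -0.906]
```

Emit:
step_arm(deltas=[{"grip": 1, "dx": 0, "dy": 0, "dz": 1, "rx": 0, "ry": 0, "rz": 0}, {"grip": 1, "dx": 0, "dy": 0, "dz": 0.5, "rx": 0, "ry": 0, "rz": 0}, {"grip": 1, "dx": 0, "dy": 0, "dz": 0, "rx": 0, "ry": 0, "rz": 0}, {"grip": 0.55, "dx": 0, "dy": 0, "dz": 0, "rx": 0, "ry": 0, "rz": 0}, {"grip": 0.55, "dx": 0, "dy": 0, "dz": 0, "rx": 0, "ry": 0, "rz": 0}, {"grip": 0.55, "dx": 0, "dy": 0, "dz": 0, "rx": 0, "ry": 0, "rz": 0}, {"grip": 0.55, "dx": 0, "dy": 0, "dz": 0, "rx": 0, "ry": 0, "rz": 0}, {"grip": 0.55, "dx": 0, "dy": 0, "dz": 0, "rx": 0, "ry": 0, "rz": 0}])

```text
time: 12.83
tcp_pos: [562.6, 317.0, 72.7]
orientation: [-3.053, -0.024, -0.696]
wrist_force: [-0.3, 0.9, 0.4]
gripper_width: 41.5
```

```bash
python3 st.py
```

```text
t 12.83 pos [562.6 317.   72.7] w 41.5 F [-0.29  0.85  0.43] T [-0.043  0.571 -0.01 ] q [-1.04  0.75  0.58  1.96 -0.73  0.18 -1.52]
psi -89.0 z [ 0.433  0.013 -0.901]
```

Emit:
step_arm(deltas=[{"grip": 0.5, "dx": 0, "dy": 0, "dz": -6, "rx": 0, "ry": 0, "rz": 0}, {"grip": 0.5, "dx": 0, "dy": 0, "dz": -12, "rx": 0, "ry": 0, "rz": 0}, {"grip": 0.5, "dx": 0, "dy": 0, "dz": -18, "rx": 0, "ry": 0, "rz": 0}, {"grip": 0.5, "dx": 0, "dy": 0, "dz": -22, "rx": 0, "ry": 0, "rz": 0}, {"grip": 0.5, "dx": 0, "dy": 0, "dz": -25, "rx": 0, "ry": -3, "rz": 0}, {"grip": 0.3, "dx": 0, "dy": 0, "dz": -22, "rx": 0, "ry": -6, "rz": 0}, {"grip": 0, "dx": 0, "dy": 0, "dz": -18, "rx": 0, "ry": -7, "rz": 0}, {"grip": 0, "dx": 0, "dy": 0, "dz": -10, "rx": 0, "ry": -7, "rz": 0}])

```text
time: 13.5
tcp_pos: [502.2, 316.5, 192.1]
orientation: [-3.136, -0.033, -0.096]
wrist_force: [0.5, 0.3, -0.7]
gripper_width: 62.1
```

```bash
python3 st.py; python3 - <<'E'
from helpers import *
from cell import ctrl
s=ctrl.read_state(); plan(s,[530,270,225],toolR(-89.5),8)
E
```

```text
t 13.50 pos [502.2 316.5 192.1] w 62.1 F [ 0.45  0.34 -0.69] T [0.056 0.173 0.012] q [-1.11  0.65  0.84  1.7  -0.55  0.98 -1.64]
psi -88.8 z [ 0.061  0.004 -0.998]
dist 63 rot [-0.2 -3.5  0.7] deg
[3.6, 5.9, -3.9, -0.0, -0.4, 0.1]
[3.6, 5.9, -3.9, -0.0, -0.4, 0.1]
[3.6, 5.9, -4.0, -0.0, -0.4, 0.1]
[3.5, 5.9, -4.0, -0.0, -0.4, 0.1]
[3.5, 5.9, -4.0, -0.0, -0.4, 0.1]
[3.5, 5.9, -4.0, -0.0, -0.4, 0.1]
[3.5, 5.9, -4.1, -0.0, -0.4, 0.1]
[3.4, 5.9, -4.1, -0.0, -0.4, 0.1]
```

Fix the last tilt, then measure the empty gripper in the same yaw, with a top view of the bay.

Emit:
step_arm(deltas=[{"grip": 0, "dx": 0, "dy": 6, "dz": -8, "rx": 0, "ry": -1, "rz": 0}, {"grip": 0, "dx": 0, "dy": 12, "dz": -8, "rx": 0, "ry": 0, "rz": 0}, {"grip": 0, "dx": 0, "dy": 15, "dz": -5, "rx": 0, "ry": 0, "rz": 0}, {"grip": 0, "dx": 0, "dy": 15, "dz": -2, "rx": 0, "ry": 0, "rz": 0}, {"grip": 0, "dx": 0, "dy": 10, "dz": 0, "rx": 0, "ry": 0, "rz": 0}, {"grip": 0, "dx": 0, "dy": 5, "dz": 0, "rx": 0, "ry": 0, "rz": 0}, {"grip": 0, "dx": 0, "dy": 0, "dz": 0, "rx": 0, "ry": 0, "rz": 0}, {"grip": 0, "dx": 0, "dy": 0, "dz": 0, "rx": 0, "ry": 0, "rz": 0}])

```text
time: 14.17
tcp_pos: [504.4, 244.3, 220.0]
orientation: [-3.135, -0.023, -0.076]
wrist_force: [-0.6, -0.1, -0.1]
gripper_width: 93.0
```

```bash
python3 feel.py; python3 st.py
```

```text
[-0.019  0.192  0.005] [0.02  0.019 0.028]
[-0.07   0.339  0.163] [0.466 0.529 0.276]
[ 0.049  0.005 -0.999] [0. 0. 0.]
[505.1486464  244.82098095 220.33669331] 14.7667
t 14.77 pos [505.1 244.8 220.3] w 93.1 F [-0.44 -1.03  0.23] T [-0.055  0.217  0.033] q [-1.04  0.57  0.86  1.74 -0.5   1.01 -1.55]
psi -89.1 z [ 0.049  0.005 -0.999]
```

Empty, the moment about y is 0.19 at slight tilt, about 0.14 when vertical, against 0.01 loaded. The load therefore contributed −0.13 N·m, so the first tamper's heavy end is downhill. Now the second tamper.

Emit:
step_arm(deltas=[{"grip": 0, "dx": 3, "dy": 20, "dz": 0, "rx": 0, "ry": -1, "rz": 1}, {"grip": 0, "dx": 3, "dy": 35, "dz": 0, "rx": 0, "ry": -1, "rz": 1}, {"grip": 0, "dx": 3, "dy": 40, "dz": 0, "rx": 0, "ry": -0.5, "rz": 1}, {"grip": 0, "dx": 3, "dy": 40, "dz": 0, "rx": 0, "ry": 0, "rz": 1}, {"grip": 0, "dx": 3, "dy": 40, "dz": 0, "rx": 0, "ry": 0, "rz": 1}, {"grip": 0, "dx": 3, "dy": 40, "dz": 0, "rx": 0, "ry": 0, "rz": 1}, {"grip": 0, "dx": 3, "dy": 40, "dz": 0, "rx": 0, "ry": 0, "rz": 1}, {"grip": 0, "dx": 3, "dy": 40, "dz": 0, "rx": 0, "ry": 0, "rz": 1}])

```text
time: 15.43
tcp_pos: [519.5, -46.1, 216.1]
orientation: [-3.127, 0.154, -0.007]
wrist_force: [1.2, -0.2, 0.2]
gripper_width: 93.3
```

```bash
python3 st.py; python3 - <<'E'
from helpers import *
from cell import ctrl
s=ctrl.read_state(); plan(s,[562,-345,180],toolR(-99.6),8)
E
```

```text
t 15.43 pos [519.5 -46.1 216.1] w 93.3 F [ 1.19 -0.16  0.22] T [-0.064  0.094  0.03 ] q [-0.5   0.54  0.86  1.82 -0.49  1.01 -1.11]
psi -95.6 z [ 0.005  0.011 -1.   ]
dist 304 rot [-0.6 -0.2  4. ] deg
[8.9, 36.7, 4.1, -0.1, -0.0, 0.5]
[9.3, 36.6, 4.2, -0.1, -0.0, 0.5]
[9.6, 36.5, 4.2, -0.1, -0.0, 0.5]
[9.9, 36.5, 4.3, -0.1, -0.0, 0.5]
[10.2, 36.4, 4.3, -0.1, -0.0, 0.5]
[10.5, 36.3, 4.4, -0.1, -0.0, 0.5]
[10.8, 36.2, 4.4, -0.1, -0.0, 0.5]
[11.2, 36.1, 4.5, -0.1, -0.0, 0.5]
```

Emit:
step_arm(deltas=[{"grip": 0, "dx": 9, "dy": 40, "dz": 4, "rx": 0, "ry": 0, "rz": 0.5}, {"grip": 0, "dx": 9, "dy": 40, "dz": 5, "rx": 0, "ry": 0, "rz": 0.5}, {"grip": 0, "dx": 10, "dy": 40, "dz": 6, "rx": 0, "ry": 0, "rz": 0.5}, {"grip": 0, "dx": 10, "dy": 40, "dz": 8, "rx": 0, "ry": 0, "rz": 0.5}, {"grip": 0, "dx": 11, "dy": 40, "dz": 10, "rx": 0, "ry": 0, "rz": 0.5}, {"grip": 0, "dx": 11, "dy": 38, "dz": 10, "rx": 0, "ry": 0, "rz": 0.5}, {"grip": 0, "dx": 9, "dy": 30, "dz": 12, "rx": 0, "ry": 0, "rz": 0.5}, {"grip": 0, "dx": 6, "dy": 18, "dz": 15, "rx": 0, "ry": 0, "rz": 0}])

```text
time: 16.1
tcp_pos: [556.8, -349.4, 147.0]
orientation: [-3.125, 0.264, -0.022]
wrist_force: [-0.0, -0.3, 0.7]
gripper_width: 93.1
```

```bash
python3 st.py; python3 - <<'E'
from helpers import *
from cell import ctrl
s=ctrl.read_state(); plan(s,[562,-345,45],toolR(-99.6),1)
E
```

```text
t 16.10 pos [ 556.8 -349.4  147. ] w 93.1 F [-0.01 -0.33  0.68] T [-0.008  0.203  0.022] q [ 0.14  0.8   0.75  1.51 -0.6   1.06 -0.71]
psi -99.7 z [ 0.014  0.004 -1.   ]
dist 102 rot [-0.4 -0.8 -0.1] deg
[3.0, -4.6, 102.1, -0.4, -0.8, -0.1]
```

Emit:
step_arm(deltas=[{"grip": 0, "dx": 1, "dy": -4, "dz": 14, "rx": 0, "ry": -0.4, "rz": 0}, {"grip": 0, "dx": 1, "dy": -4, "dz": 16, "rx": 0, "ry": -0.4, "rz": 0}, {"grip": 0, "dx": 0, "dy": -3, "dz": 18, "rx": 0, "ry": 0, "rz": 0}, {"grip": 0, "dx": 0, "dy": -2, "dz": 18, "rx": 0, "ry": 0, "rz": 0}, {"grip": 0, "dx": 0, "dy": 0, "dz": 12, "rx": 0, "ry": 0, "rz": 0}, {"grip": 0, "dx": 0, "dy": 0, "dz": 5, "rx": 0, "ry": 0, "rz": 0}, {"grip": 0, "dx": 0, "dy": 0, "dz": 0, "rx": 0, "ry": 0, "rz": 0}, {"grip": 0, "dx": 0, "dy": 0, "dz": 0, "rx": 0, "ry": 0, "rz": 0}])

```text
time: 16.77
tcp_pos: [560.3, -333.8, 53.5]
orientation: [-3.12, 0.265, 0.013]
wrist_force: [0.3, 0.1, -1.6]
gripper_width: 92.9
```

```bash
python3 feel.py; python3 - <<'E'
from helpers import *
from cell import ctrl
s=ctrl.read_state(); plan(s,[562,-345,6],toolR(-99.6),1)
# refine with the wrist silhouette
s,c=pickle.load(open("wl.pkl","rb")); T=np.array(c["T_tool_cam"]); Rt=R.from_rotvec(s["orientation"]).as_matrix()
c["orientation"]=R.from_matrix(Rt@T[:3,:3]).as_rotvec(); c["eye"]=Rt@T[:3,3]+s["tcp_pos"]
h=cv2.cvtColor(c["pixels"],cv2.COLOR_RGB2HSV); m=((h[...,1]>70)&(h[...,0]<30)).astype(float); m[260:]=0
f=lambda p:np.abs(sil(c,R.from_euler('z',p[2]/100).as_matrix(),np.array([p[0],p[1],23.]),2)[:260]-m[:260]).sum()
r=minimize(f,[562,-345,-16.8],method='Nelder-Mead',options=dict(initial_simplex=[[562,-345,-16.8],[568,-345,-16.8],[562,-339,-16.8],[562,-345,-10]]));print(r.x[:2],np.degrees(r.x[2]/100),r.fun,m.sum())
E
```

```text
[0.005 0.154 0.005] [0.027 0.026 0.026]
[ 0.135 -0.187 -0.161] [0.498 0.565 0.423]
[-0.006  0.009 -1.   ] [0.001 0.    0.   ]
[ 559.87036096 -335.01090524   53.72829863] 17.3667
dist 49 rot [-0.5  0.5 -0.2] deg
[4.2, 9.9, 47.6, -0.5, 0.5, -0.2]
[ 561.55202781 -344.36801139] -9.655553931243295 720.7647058823529 12593.0
```

Emit:
step_arm(deltas=[{"grip": 0, "dx": 1.5, "dy": 3, "dz": 3, "rx": -0.2, "ry": 0.2, "rz": 0}, {"grip": 0, "dx": 1.5, "dy": 4, "dz": 6, "rx": -0.2, "ry": 0.2, "rz": 0}, {"grip": 0, "dx": 0.5, "dy": 2, "dz": 9, "rx": 0, "ry": 0, "rz": 0}, {"grip": 0, "dx": 0, "dy": 0.5, "dz": 10, "rx": 0, "ry": 0, "rz": 0}, {"grip": 0, "dx": 0, "dy": 0, "dz": 8, "rx": 0, "ry": 0, "rz": 0}, {"grip": 0, "dx": 0, "dy": 0, "dz": 4, "rx": 0, "ry": 0, "rz": 0}, {"grip": 0, "dx": 0, "dy": 0, "dz": 0, "rx": 0, "ry": 0, "rz": 0}, {"grip": 0, "dx": 0, "dy": 0, "dz": 0, "rx": 0, "ry": 0, "rz": 0}])

```text
time: 18.03
tcp_pos: [560.6, -345.7, 7.3]
orientation: [-3.128, 0.27, 0.006]
wrist_force: [-0.5, 0.1, 0.2]
gripper_width: 92.7
```

```bash
python3 st.py; python3 - <<'E'
from helpers import *
from cell import ctrl
s=ctrl.read_state(); plan(s,[561.6,-344.4,6.5],toolR(-99.6),1)
E
```

```text
t 18.03 pos [ 560.6 -345.7    7.3] w 92.7 F [-0.53  0.07  0.16] T [-0.05   0.177  0.012] q [ 0.18  0.96  0.64  1.59 -0.72  0.85 -0.63]
psi -99.9 z [-0.003  0.003 -1.   ]
dist 2 rot [-0.1  0.2 -0.3] deg
[0.7, -1.5, 0.8, -0.1, 0.2, -0.3]
```

Good. Close, then lift about 35 mm.

Emit:
step_arm(deltas=[{"grip": 1, "dx": 1, "dy": -1, "dz": 0, "rx": 0, "ry": 0, "rz": 0}, {"grip": 1, "dx": 0, "dy": 0, "dz": 0, "rx": 0, "ry": 0, "rz": 0}, {"grip": 1, "dx": 0, "dy": 0, "dz": 0, "rx": 0, "ry": 0, "rz": 0}, {"grip": 1, "dx": 0, "dy": 0, "dz": 0, "rx": 0, "ry": 0, "rz": 0}, {"grip": 1, "dx": 0, "dy": 0, "dz": 0, "rx": 0, "ry": 0, "rz": 0}, {"grip": 1, "dx": 0, "dy": 0, "dz": 0, "rx": 0, "ry": 0, "rz": 0}, {"grip": 1, "dx": 0, "dy": 0, "dz": 0, "rx": 0, "ry": 0, "rz": 0}, {"grip": 1, "dx": 0, "dy": 0, "dz": 0, "rx": 0, "ry": 0, "rz": 0}], newtons=60)

```text
time: 18.7
tcp_pos: [563.2, -345.1, 9.1]
orientation: [-3.129, 0.268, 0.001]
wrist_force: [-0.0, 0.5, -0.2]
gripper_width: 44.4
```

Emit:
step_arm(deltas=[{"grip": 1, "dx": 0, "dy": 0, "dz": 0, "rx": 0, "ry": 0, "rz": 0}, {"grip": 1, "dx": 0, "dy": 0, "dz": 0, "rx": 0, "ry": 0, "rz": 0}, {"grip": 1, "dx": 0, "dy": 0, "dz": 0, "rx": 0, "ry": 0, "rz": 0}, {"grip": 1, "dx": 0, "dy": 0, "dz": 0, "rx": 0, "ry": 0, "rz": 0}, {"grip": 1, "dx": 0, "dy": 0, "dz": 0, "rx": 0, "ry": 0, "rz": 0}, {"grip": 1, "dx": 0, "dy": 0, "dz": -5, "rx": 0, "ry": 0, "rz": 0}, {"grip": 1, "dx": 0, "dy": 0, "dz": -8, "rx": 0, "ry": 0, "rz": 0}, {"grip": 1, "dx": 0, "dy": 0, "dz": -10, "rx": 0, "ry": 0, "rz": 0}])

```text
time: 19.37
tcp_pos: [560.9, -341.8, 28.8]
orientation: [-3.123, 0.268, 0.013]
wrist_force: [-0.2, -0.5, -4.0]
gripper_width: 25.5
```

Emit:
step_arm(deltas=[{"grip": 1, "dx": 0, "dy": 0, "dz": -10, "rx": 0, "ry": 0, "rz": 0}, {"grip": 1, "dx": 0, "dy": 0, "dz": -8, "rx": 0, "ry": 0, "rz": 0}, {"grip": 1, "dx": 0, "dy": 0, "dz": -4, "rx": 0, "ry": 0, "rz": 0}, {"grip": 1, "dx": 0, "dy": 0, "dz": 0, "rx": 0, "ry": 0, "rz": 0}, {"grip": 1, "dx": 0, "dy": 0, "dz": 0, "rx": 0, "ry": 0, "rz": 0}, {"grip": 1, "dx": 0, "dy": 0, "dz": 0, "rx": 0, "ry": 0, "rz": 0}, {"grip": 1, "dx": 0, "dy": 0, "dz": 0, "rx": 0, "ry": 0, "rz": 0}, {"grip": 1, "dx": 0, "dy": 0, "dz": 0, "rx": 0, "ry": 0, "rz": 0}])

```text
time: 20.03
tcp_pos: [561.6, -342.4, 55.7]
orientation: [-3.124, 0.269, 0.008]
wrist_force: [-0.7, 0.2, -5.1]
gripper_width: 26.0
```

```bash
python3 feel.py; python3 st.py; python3 - <<'E'
from helpers import *
from cell import ctrl
s=ctrl.read_state(); p=s["tcp_pos"]
print("no flip");plan(s,[540,-200,230],toolR(-98))
E
```

```text
[-0.041 -0.053 -0.002] [0.03  0.021 0.032]
[ 0.143 -0.332 -4.753] [0.569 0.353 0.393]
[-0.004  0.006 -1.   ] [0. 0. 0.]
[ 561.83822798 -342.55495871   56.03999577] 20.6333
t 20.63 pos [ 561.8 -342.6   56. ] w 25.8 F [ 0.76 -0.33 -4.54] T [-0.079 -0.049  0.013] q [ 0.15  0.91  0.68  1.56 -0.67  0.93 -0.67]
psi -99.8 z [-0.004  0.006 -1.   ]
no flip
dist 226 rot [-0.3  0.3 -1.8] deg
[-5.8, -17.2, -21.6, -0.0, 0.0, -0.2]
[-5.8, -17.2, -21.6, -0.0, 0.0, -0.2]
[-5.7, -17.2, -21.7, -0.0, 0.0, -0.2]
[-5.6, -17.2, -21.7, -0.0, 0.0, -0.2]
[-5.5, -17.2, -21.7, -0.0, 0.0, -0.2]
[-5.4, -17.2, -21.7, -0.0, 0.0, -0.2]
[-5.3, -17.3, -21.7, -0.0, 0.0, -0.2]
[-5.3, -17.3, -21.7, -0.0, 0.0, -0.2]
```

Lifting changed the moment about y by −0.21 N·m and Fz by −4.75 N, so this tamper's heavy end already points to −x and needs no flip. While the rest is unobstructed, I'll check the first tamper.

```bash
python3 - <<'E'
from helpers import *
from cell import imaging
ps=[]
A=np.radians(25); Rr=R.from_euler('z',np.radians(1.17))*R.from_euler('y',-A)
for n,b,S in(("top",(170,140,100,110),4),("scene",(340,100,130,105),3)):
    c=imaging.camera(n);u,v,w,h=b; pickle.dump(c,open(n+"1.pkl","wb"))
    im=cv2.resize(c["pixels"][v:v+h,u:u+w,::-1],None,fx=S,fy=S,interpolation=cv2.INTER_CUBIC)
    ctr=np.array([560.6,273.8,62])+Rr.apply([0,42.5,23])
    for p in PARTS[:2]: cv2.polylines(im,[cv2.convexHull(((proj(c,Rr.apply(p)+ctr)-[u,v]+.5)*S).astype(np.float32)).astype(int)],True,(0,255,0),1)
    ps.append(im)
H=max(p.shape[0] for p in ps); cv2.imwrite("pics/c2.png",np.hstack([cv2.copyMakeBorder(p,0,H-p.shape[0],0,0,cv2.BORDER_CONSTANT) for p in ps]))
E
```

```text
(no output)
```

View pics/c2.png

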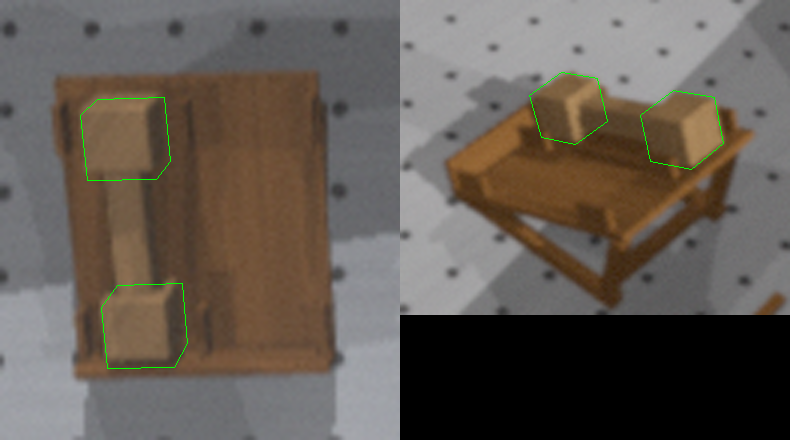

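The first tamper lies square in its bay. In the top crop its heads are at (120,140) and (138,325), within a few mm of the ledge-contact outline. Now I'll carry the second.

Emit:
step_arm(deltas=[{"grip": 1, "dx": -2, "dy": -5, "dz": -15, "rx": 0, "ry": 0, "rz": 0}, {"grip": 1, "dx": -4, "dy": -10, "dz": -25, "rx": 0, "ry": 0, "rz": 0}, {"grip": 1, "dx": -6, "dy": -15, "dz": -28, "rx": 0, "ry": 0, "rz": -0.3}, {"grip": 1, "dx": -6, "dy": -20, "dz": -28, "rx": 0, "ry": 0, "rz": -0.3}, {"grip": 1, "dx": -7, "dy": -25, "dz": -26, "rx": 0, "ry": 0, "rz": -0.4}, {"grip": 1, "dx": -7, "dy": -30, "dz": -20, "rx": 0, "ry": 0, "rz": -0.5}, {"grip": 1, "dx": -7, "dy": -33, "dz": -12, "rx": 0, "ry": 0, "rz": -0.5}, {"grip": 1, "dx": -7, "dy": -35, "dz": -5, "rx": 0, "ry": 0, "rz": -0.5}])

```text
time: 21.4
tcp_pos: [538.9, -169.9, 228.8]
orientation: [3.131, -0.231, -0.004]
wrist_force: [1.8, -0.4, -4.8]
gripper_width: 25.7
```

```bash
python3 st.py; python3 - <<'E'
from helpers import *
from cell import ctrl
s=ctrl.read_state(); plan(s,[525,100,232],toolR(-93))
E
```

```text
t 21.40 pos [ 538.9 -169.9  228.8] w 25.7 F [ 1.84 -0.35 -4.78] T [-0.031 -0.128  0.049] q [-0.25  0.6   0.86  1.68 -0.49  1.1  -0.97]
psi -98.4 z [-0.003 -0.001 -1.   ]
dist 270 rot [ 0.1  0.2 -5.4] deg
[-6.7, -33.1, -0.4, 0.0, 0.0, -0.7]
[-6.3, -33.2, -0.4, 0.0, 0.0, -0.7]
[-5.9, -33.3, -0.4, 0.0, 0.0, -0.7]
[-5.5, -33.3, -0.4, 0.0, 0.0, -0.7]
[-5.1, -33.4, -0.4, 0.0, 0.0, -0.7]
[-4.7, -33.4, -0.4, 0.0, 0.0, -0.7]
[-4.3, -33.5, -0.4, 0.0, 0.0, -0.7]
[-3.9, -33.6, -0.4, 0.0, 0.0, -0.7]
```

Emit:
step_arm(deltas=[{"grip": 1, "dx": -7, "dy": -36, "dz": 0, "rx": 0, "ry": 0, "rz": -0.7}, {"grip": 1, "dx": -6, "dy": -36, "dz": 0, "rx": 0, "ry": 0, "rz": -0.7}, {"grip": 1, "dx": -6, "dy": -36, "dz": 0, "rx": 0, "ry": 0, "rz": -0.7}, {"grip": 1, "dx": -5, "dy": -36, "dz": 0, "rx": 0, "ry": 0, "rz": -0.7}, {"grip": 1, "dx": -5, "dy": -36, "dz": 0, "rx": 0, "ry": 0, "rz": -0.7}, {"grip": 1, "dx": -4, "dy": -36, "dz": 0, "rx": 0, "ry": 0, "rz": -0.7}, {"grip": 1, "dx": -4, "dy": -36, "dz": 0, "rx": 0, "ry": 0, "rz": -0.7}, {"grip": 1, "dx": -3, "dy": -34, "dz": 0, "rx": 0, "ry": 0, "rz": -0.7}])

```text
time: 22.07
tcp_pos: [524.6, 130.2, 243.6]
orientation: [-3.135, 0.082, -0.022]
wrist_force: [1.1, -0.3, -4.8]
gripper_width: 25.5
```

```bash
python3 st.py; python3 - <<'E'
from helpers import *
from cell import ctrl
s=ctrl.read_state(); plan(s,[530,231,190],toolR(-88.8,14))
E
```

```text
t 22.07 pos [524.6 130.2 243.6] w 25.5 F [ 1.09 -0.3  -4.81] T [-0.018 -0.077 -0.031] q [-0.85  0.54  0.89  1.74 -0.47  1.08 -1.42]
psi -93.0 z [ 0.014  0.005 -1.   ]
dist 114 rot [ 0.2 13.2 -4.2] deg
[-0.1, -12.6, 6.8, 0.0, 1.6, -0.5]
[-0.2, -12.6, 6.8, 0.0, 1.6, -0.5]
[-0.2, -12.6, 6.8, 0.0, 1.6, -0.5]
[-0.3, -12.6, 6.8, 0.0, 1.6, -0.5]
[-0.4, -12.6, 6.8, 0.0, 1.6, -0.5]
[-0.5, -12.6, 6.8, 0.0, 1.6, -0.5]
[-0.6, -12.6, 6.8, 0.0, 1.6, -0.5]
[-0.6, -12.6, 6.7, 0.0, 1.6, -0.5]
```

Emit:
step_arm(deltas=[{"grip": 1, "dx": 0, "dy": -24, "dz": 5, "rx": 0, "ry": 1, "rz": -0.7}, {"grip": 1, "dx": 0, "dy": -20, "dz": 7, "rx": 0, "ry": 2, "rz": -0.7}, {"grip": 1, "dx": -1, "dy": -15, "dz": 8, "rx": 0, "ry": 3, "rz": -0.7}, {"grip": 1, "dx": -1, "dy": -10, "dz": 8, "rx": 0, "ry": 4, "rz": -0.7}, {"grip": 1, "dx": -2, "dy": -6, "dz": 8, "rx": 0, "ry": 4, "rz": -0.7}, {"grip": 1, "dx": -3, "dy": -3, "dz": 8, "rx": 0, "ry": 4, "rz": -0.5}, {"grip": 1, "dx": -3, "dy": -1, "dz": 5, "rx": 0, "ry": 3, "rz": 0}, {"grip": 1, "dx": -2, "dy": 0, "dz": 2, "rx": 0, "ry": 2, "rz": 0}])

```text
time: 22.73
tcp_pos: [518.1, 227.6, 197.9]
orientation: [-3.047, -0.061, -0.672]
wrist_force: [0.2, 0.4, -5.6]
gripper_width: 25.5
```

```bash
python3 st.py; python3 - <<'E'
from helpers import *
from cell import ctrl
s=ctrl.read_state(); plan(s,[557.7-.4226*50,231.2,70.2+45.3],toolR(-88.8,25))
E
```

```text
t 22.73 pos [518.1 227.6 197.9] w 25.5 F [ 0.24  0.35 -5.62] T [-0.046  0.886  0.014] q [-1.16  0.48  0.85  2.08 -0.6   0.37 -1.45]
psi -87.6 z [ 0.42   0.028 -0.907]
dist 85 rot [-1.1  0.1  0.8] deg
[-2.2, -0.2, 10.3, -0.1, 0.0, 0.1]
[-2.2, -0.3, 10.3, -0.1, 0.0, 0.1]
[-2.2, -0.3, 10.3, -0.1, 0.0, 0.1]
[-2.2, -0.3, 10.3, -0.1, 0.0, 0.1]
[-2.2, -0.3, 10.3, -0.1, 0.0, 0.1]
[-2.2, -0.3, 10.3, -0.1, 0.0, 0.1]
[-2.3, -0.4, 10.3, -0.1, 0.0, 0.1]
[-2.3, -0.4, 10.3, -0.1, 0.0, 0.1]
```

Emit:
step_arm(deltas=[{"grip": 1, "dx": -1, "dy": 0, "dz": 5, "rx": -0.3, "ry": 0, "rz": 0.3}, {"grip": 1, "dx": -3, "dy": 0, "dz": 10, "rx": -0.3, "ry": 0, "rz": 0.3}, {"grip": 1, "dx": -4, "dy": -1, "dz": 14, "rx": -0.3, "ry": 0, "rz": 0.2}, {"grip": 1, "dx": -4, "dy": 0, "dz": 14, "rx": -0.2, "ry": 0, "rz": 0}, {"grip": 1, "dx": -4, "dy": -1, "dz": 14, "rx": 0, "ry": 0, "rz": 0}, {"grip": 1, "dx": -3, "dy": 0, "dz": 12, "rx": 0, "ry": 0, "rz": 0}, {"grip": 1, "dx": -1, "dy": 0, "dz": 6, "rx": 0, "ry": 0, "rz": 0}, {"grip": 1, "dx": 0, "dy": 0, "dz": 0, "rx": 0, "ry": 0, "rz": 0}])

```text
time: 23.4
tcp_pos: [527.3, 232.6, 122.0]
orientation: [-3.056, -0.028, -0.651]
wrist_force: [0.6, -0.7, -4.4]
gripper_width: 25.3
```

```bash
python3 st.py; python3 - <<'E'
from helpers import *
from cell import ctrl
s=ctrl.read_state(); plan(s,[557.7-.4226*5,231.2,70.2+4.5],toolR(-88.8,25))
E
```

```text
t 23.40 pos [527.3 232.6 122. ] w 25.3 F [ 0.63 -0.72 -4.4 ] T [ 0.019  0.817 -0.002] q [-0.96  0.58  0.59  2.11 -0.73  0.19 -1.36]
psi -88.8 z [ 0.407  0.02  -0.913]
dist 55 rot [-0.7  0.9 -0.3] deg
[0.8, 0.3, 6.8, -0.1, 0.1, -0.0]
[0.8, 0.3, 6.8, -0.1, 0.1, -0.0]
[0.8, 0.3, 6.8, -0.1, 0.1, -0.0]
[0.8, 0.3, 6.8, -0.1, 0.1, -0.0]
[0.8, 0.3, 6.8, -0.1, 0.1, -0.0]
[0.7, 0.3, 6.9, -0.1, 0.1, -0.0]
[0.7, 0.3, 6.9, -0.1, 0.1, -0.0]
[0.7, 0.3, 6.9, -0.1, 0.1, -0.0]
```

Emit:
step_arm(deltas=[{"grip": 1, "dx": 1, "dy": 0, "dz": 4, "rx": -0.3, "ry": 0.3, "rz": 0}, {"grip": 1, "dx": 1, "dy": 1, "dz": 7, "rx": -0.2, "ry": 0.3, "rz": 0}, {"grip": 1, "dx": 1, "dy": 0, "dz": 8, "rx": -0.2, "ry": 0.2, "rz": 0}, {"grip": 1, "dx": 0, "dy": 1, "dz": 8, "rx": 0, "ry": 0, "rz": 0}, {"grip": 1, "dx": 0, "dy": 0, "dz": 8, "rx": 0, "ry": 0, "rz": 0}, {"grip": 1, "dx": 0, "dy": 0, "dz": 5, "rx": 0, "ry": 0, "rz": 0}, {"grip": 1, "dx": 0, "dy": 0, "dz": 1, "rx": 0, "ry": 0, "rz": 0}, {"grip": 1, "dx": 0, "dy": 0, "dz": 0, "rx": 0, "ry": 0, "rz": 0}])

```text
time: 24.07
tcp_pos: [552.9, 231.9, 86.2]
orientation: [-3.059, -0.02, -0.683]
wrist_force: [-0.5, 0.7, -5.0]
gripper_width: 26.2
```

```bash
python3 st.py; python3 - <<'E'
from helpers import *
from cell import ctrl
s=ctrl.read_state(); plan(s,[557.7,231.2,70.2],toolR(-88.8,25),1)
E
```

```text
t 24.07 pos [552.9 231.9  86.2] w 26.2 F [-0.47  0.69 -5.03] T [-0.011  0.868  0.014] q [-0.85  0.65  0.45  2.09 -0.77  0.08 -1.33]
psi -89.2 z [ 0.425  0.009 -0.905]
dist 17 rot [-0.  -0.2 -0.4] deg
[-2.5, 0.8, 16.5, -0.0, -0.2, -0.4]
```

Emit:
step_arm(deltas=[{"grip": 1, "dx": -1, "dy": 0.5, "dz": 2, "rx": 0, "ry": 0, "rz": -0.2}, {"grip": 1, "dx": -1, "dy": 0.5, "dz": 3, "rx": 0, "ry": 0, "rz": 0}, {"grip": 1, "dx": 0, "dy": 0, "dz": 3, "rx": 0, "ry": 0, "rz": 0}, {"grip": 1, "dx": 0, "dy": 0, "dz": 2, "rx": 0, "ry": 0, "rz": 0}, {"grip": 1, "dx": 0, "dy": 0, "dz": 1, "rx": 0, "ry": 0, "rz": 0}, {"grip": 1, "dx": 0, "dy": 0, "dz": 0, "rx": 0, "ry": 0, "rz": 0}, {"grip": 1, "dx": 0, "dy": 0, "dz": 0, "rx": 0, "ry": 0, "rz": 0}, {"grip": 1, "dx": 0, "dy": 0, "dz": 0, "rx": 0, "ry": 0, "rz": 0}])

```text
time: 24.73
tcp_pos: [556.3, 231.4, 75.3]
orientation: [-3.059, -0.027, -0.685]
wrist_force: [-1.4, -0.3, -5.2]
gripper_width: 25.8
```

```bash
python3 st.py; python3 - <<'E'
from helpers import *
from cell import ctrl
s=ctrl.read_state(); plan(s,[557.7,231.2,70.2],toolR(-88.8,25),1)
E
```

```text
t 24.73 pos [556.3 231.4  75.3] w 25.8 F [-1.37 -0.3  -5.19] T [-0.086  0.844  0.004] q [-0.81  0.66  0.41  2.09 -0.78  0.05 -1.31]
psi -89.0 z [ 0.427  0.01  -0.904]
dist 5 rot [-0.1 -0.3 -0.2] deg
[-0.9, 0.2, 5.2, -0.1, -0.3, -0.2]
```

Emit:
step_arm(deltas=[{"grip": 1, "dx": -0.5, "dy": 0, "dz": 1, "rx": 0, "ry": -0.2, "rz": 0}, {"grip": 1, "dx": -0.5, "dy": 0, "dz": 1.5, "rx": 0, "ry": -0.2, "rz": 0}, {"grip": 1, "dx": 0, "dy": 0, "dz": 1.5, "rx": 0, "ry": 0, "rz": 0}, {"grip": 1, "dx": 0, "dy": 0, "dz": 1, "rx": 0, "ry": 0, "rz": 0}, {"grip": 1, "dx": 0, "dy": 0, "dz": 0, "rx": 0, "ry": 0, "rz": 0}, {"grip": 1, "dx": 0, "dy": 0, "dz": 0, "rx": 0, "ry": 0, "rz": 0}, {"grip": 1, "dx": 0, "dy": 0, "dz": 0, "rx": 0, "ry": 0, "rz": 0}, {"grip": 1, "dx": 0, "dy": 0, "dz": 0, "rx": 0, "ry": 0, "rz": 0}])

```text
time: 25.4
tcp_pos: [557.6, 231.7, 71.3]
orientation: [-3.06, -0.026, -0.675]
wrist_force: [-0.3, -0.3, -3.8]
gripper_width: 25.3
```

```bash
python3 st.py; python3 - <<'E'
from helpers import *
from cell import ctrl
s=ctrl.read_state(); plan(s,[557.7,231.2,70.2],toolR(-88.8,25),1)
E
```

```text
t 25.40 pos [557.6 231.7  71.3] w 25.3 F [-0.35 -0.25 -3.76] T [-0.044  0.93  -0.033] q [-0.8   0.67  0.4   2.09 -0.78  0.05 -1.31]
psi -89.0 z [ 0.421  0.012 -0.907]
dist 1 rot [-0.2  0.1 -0.2] deg
[-0.4, 0.5, 1.1, -0.2, 0.1, -0.2]
```

Emit:
step_arm(deltas=[{"grip": 1, "dx": 0, "dy": 0, "dz": 1, "rx": 0, "ry": 0, "rz": 0}, {"grip": 1, "dx": 0, "dy": 0, "dz": 1, "rx": 0, "ry": 0, "rz": 0}, {"grip": 1, "dx": 0, "dy": 0, "dz": 0.5, "rx": 0, "ry": 0, "rz": 0}, {"grip": 1, "dx": 0, "dy": 0, "dz": 0, "rx": 0, "ry": 0, "rz": 0}, {"grip": 1, "dx": 0, "dy": 0, "dz": 0, "rx": 0, "ry": 0, "rz": 0}, {"grip": 1, "dx": 0, "dy": 0, "dz": 0, "rx": 0, "ry": 0, "rz": 0}, {"grip": 1, "dx": 0, "dy": 0, "dz": 0, "rx": 0, "ry": 0, "rz": 0}, {"grip": 1, "dx": 0, "dy": 0, "dz": 0, "rx": 0, "ry": 0, "rz": 0}])

```text
time: 26.07
tcp_pos: [557.6, 231.6, 71.3]
orientation: [-3.057, -0.026, -0.675]
wrist_force: [-1.6, -0.3, -0.4]
gripper_width: 25.4
```

```bash
python3 st.py
```

```text
t 26.07 pos [557.6 231.6  71.3] w 25.4 F [-1.63 -0.28 -0.42] T [-0.208  0.955 -0.017] q [-0.8   0.67  0.39  2.09 -0.79  0.05 -1.31]
psi -88.9 z [ 0.421  0.014 -0.907]
```

Weight is now carried by the bed. Release partway, then back straight out.

Emit:
step_arm(deltas=[{"grip": 0.55, "dx": 0, "dy": 0, "dz": 0, "rx": 0, "ry": 0, "rz": 0}, {"grip": 0.55, "dx": 0, "dy": 0, "dz": 0, "rx": 0, "ry": 0, "rz": 0}, {"grip": 0.55, "dx": 0, "dy": 0, "dz": 0, "rx": 0, "ry": 0, "rz": 0}, {"grip": 0.55, "dx": 0, "dy": 0, "dz": 0, "rx": 0, "ry": 0, "rz": 0}, {"grip": 0.55, "dx": 0, "dy": 0, "dz": 0, "rx": 0, "ry": 0, "rz": 0}, {"grip": 0.55, "dx": 0, "dy": 0, "dz": -6, "rx": 0, "ry": 0, "rz": 0}, {"grip": 0.55, "dx": 0, "dy": 0, "dz": -12, "rx": 0, "ry": 0, "rz": 0}, {"grip": 0.55, "dx": 0, "dy": 0, "dz": -16, "rx": 0, "ry": 0, "rz": 0}])

```text
time: 26.73
tcp_pos: [548.6, 230.5, 104.8]
orientation: [-3.054, -0.02, -0.691]
wrist_force: [0.1, -0.5, 0.3]
gripper_width: 41.7
```

Emit:
step_arm(deltas=[{"grip": 0.55, "dx": 0, "dy": 0, "dz": -20, "rx": 0, "ry": 0, "rz": 0}, {"grip": 0.55, "dx": 0, "dy": 0, "dz": -22, "rx": 0, "ry": 0, "rz": 0}, {"grip": 0.55, "dx": 0, "dy": 0, "dz": -24, "rx": 0, "ry": -2, "rz": 0}, {"grip": 0.55, "dx": 0, "dy": 4, "dz": -24, "rx": 0, "ry": -4, "rz": 0}, {"grip": 0.5, "dx": 0, "dy": 12, "dz": -20, "rx": 0, "ry": -5, "rz": 0}, {"grip": 0.5, "dx": 0, "dy": 20, "dz": -15, "rx": 0, "ry": -5, "rz": 0}, {"grip": 0.5, "dx": 0, "dy": 28, "dz": -8, "rx": 0, "ry": -4, "rz": 0}, {"grip": 0.5, "dx": 0, "dy": 34, "dz": 0, "rx": 0, "ry": -2, "rz": 0}])

```text
time: 27.4
tcp_pos: [492.0, 138.2, 235.8]
orientation: [-3.128, -0.056, -0.063]
wrist_force: [0.3, 0.0, -1.1]
gripper_width: 46.7
```

Emit:
step_arm(deltas=[{"grip": 0.5, "dx": 0, "dy": 36, "dz": 0, "rx": 0, "ry": 0, "rz": 0}, {"grip": 0.5, "dx": 0, "dy": 36, "dz": 0, "rx": 0, "ry": 0, "rz": 0}, {"grip": 0.5, "dx": 0, "dy": 36, "dz": 0, "rx": 0, "ry": 0, "rz": 0}, {"grip": 0.5, "dx": 0, "dy": 36, "dz": 0, "rx": 0, "ry": 0, "rz": 0}, {"grip": 0.5, "dx": 0, "dy": 25, "dz": 0, "rx": 0, "ry": 0, "rz": 0}, {"grip": 0.5, "dx": 0, "dy": 12, "dz": 0, "rx": 0, "ry": 0, "rz": 0}, {"grip": 0.5, "dx": 0, "dy": 0, "dz": 0, "rx": 0, "ry": 0, "rz": 0}, {"grip": 0.5, "dx": 0, "dy": 0, "dz": 0, "rx": 0, "ry": 0, "rz": 0}])

```text
time: 28.07
tcp_pos: [499.6, -59.9, 239.9]
orientation: [-3.13, -0.037, -0.083]
wrist_force: [-0.3, 0.4, 0.4]
gripper_width: 46.2
```

```bash
python3 st.py; python3 - <<'E'
from helpers import *
from cell import imaging
ps=[]
A=np.radians(25); Rr=R.from_euler('z',np.radians(1.17))*R.from_euler('y',-A)
for n,b,S in(("top",(170,110,240,150),1.6),("scene",(340,100,130,105),3)):
    c=imaging.camera(n);pickle.dump(c,open(n+"2.pkl","wb"))
    for k,(u,v,w,h,S) in enumerate([(170,140,100,110,4.)] if n=="top" else [(340,100,130,105,3.)]):
        im=cv2.resize(c["pixels"][v:v+h,u:u+w,::-1],None,fx=S,fy=S,interpolation=cv2.INTER_CUBIC)
        # ledge inner edge at the bed and the tamper contact outlines
        for y in(42.5,-42.5):
            ctr=np.array([560.6,273.8,62])+Rr.apply([-1.5,y,23])
            for p in PARTS[:2]: cv2.polylines(im,[cv2.convexHull(((proj(c,Rr.apply(p)+ctr)-[u,v]+.5)*S).astype(np.float32)).astype(int)],True,(0,255,0),1)
        ps.append(im)
H=max(p.shape[0] for p in ps); cv2.imwrite("pics/f1.png",np.hstack([cv2.copyMakeBorder(p,0,H-p.shape[0],0,0,cv2.BORDER_CONSTANT) for p in ps]))
E
```

```text
t 28.07 pos [499.6 -59.9 239.9] w 46.2 F [-0.28  0.37  0.39] T [ 0.053  0.195 -0.015] q [-0.53  0.46  0.91  1.87 -0.47  0.98 -0.97]
psi -88.6 z [ 0.053  0.011 -0.999]
```

View pics/f1.png

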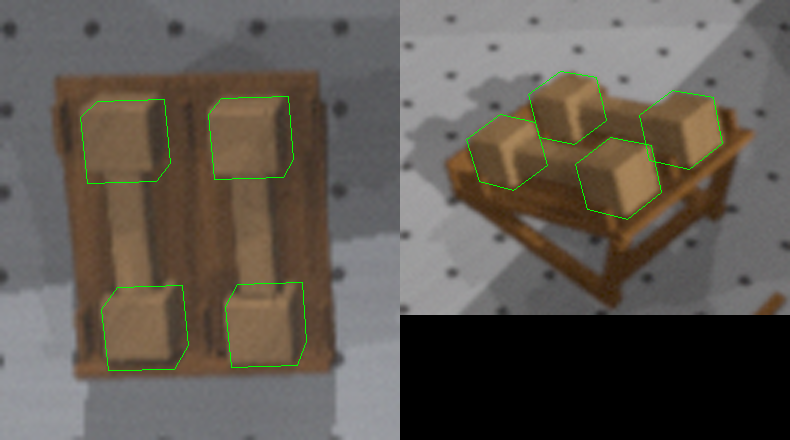

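Both tampers lie in their bays, heads at about (120,140), (138,325), (250,138), (262,327) in the crop. I'll measure the remaining gap to the ledge numerically.

```bash
python3 - <<'E'
from helpers import *
A=np.radians(25); Rr=R.from_euler('z',np.radians(1.17))*R.from_euler('y',-A)
cs=[pickle.load(open(n+"2.pkl","rb")) for n in("top","scene")]
c=cs[0];h=cv2.cvtColor(c["pixels"],cv2.COLOR_RGB2HSV)
print("tamper",h[222,204],h[175,232],"rest",h[200,217],h[163,213],h[232,218])
g=[cv2.cvtColor(c["pixels"],cv2.COLOR_RGB2LAB).astype(float) for c in cs]
def score(p,y,ci):   # separation of colour inside silhouette vs a 3px ring
    s=sil(cs[ci],(Rr*R.from_euler('z',p[2]/100)).as_matrix(),np.array([560.6,273.8,62])+Rr.apply([p[0],y+p[1],23]))
    w=cv2.dilate(s,np.ones((7,7)))-s; L=g[ci]
    return -np.abs((s[...,None]*L).sum((0,1))/s.sum()-(w[...,None]*L).sum((0,1))/w.sum()).sum()
for y in(42.5,-42.5):
  for cis in((0,),(1,),(0,1)):
    x0=np.array([2.,0,0]); r=minimize(lambda p:sum(score(p,y,i) for i in cis),x0,method='Nelder-Mead',options=dict(initial_simplex=[x0,x0+[7,0,0],x0+[0,5,0],x0+[0,0,6]]))
    print(y,cis,r.x.round(1),round(r.fun,1))
# bystanders: change between first and last images
for n in("top","scene"):
    a=pickle.load(open(n+"0.pkl","rb"))["pixels"].astype(int);b=pickle.load(open(n+"2.pkl","rb"))["pixels"].astype(int)
    d=np.abs(a-b).sum(2)
    for k,(u,v,r) in (dict(pot=(320,125,18),spray=(388,127,17),sauc=(414,280,20),tag=(236,133,24)) if n=="top" else dict(pot=(390,260,20),spray=(325,305,25),sauc=(188,220,22),tag=(450,216,18))).items():
        print(n,k,np.median(d[v-r:v+r,u-r:u+r]),np.percentile(d[v-r:v+r,u-r:u+r],95))
E
```

```text
tamper [ 14 104 130] [ 16 103 119] rest [ 14 112  82] [ 11 111  87] [ 13 112 112]
42.5 (0,) [ 6.5  5.8 -0.2] -29.2
42.5 (1,) [-21.5  -0.3  -5.3] -30.9
42.5 (0, 1) [6.3 1.8 1.7] -48.5
-42.5 (0,) [1.4 7.2 0.4] -32.5
-42.5 (1,) [-5.   7.9 -6.3] -27.8
-42.5 (0, 1) [-2.1  7.2 -1.2] -57.3
top pot 14.0 28.25
top spray 18.0 32.0
top sauc 25.0 49.0
top tag 22.0 34.0
scene pot 11.0 29.0
scene spray 10.0 28.0
scene sauc 11.0 42.0
scene tag 9.0 19.0
```

Bystanders are unchanged. The first tamper sits about 5 mm further uphill than the second, with a gap of perhaps 8 mm because the release dragged it. I'll regrip it lightly and slide it down to the ledge.

Emit:
step_arm(deltas=[{"grip": 0.5, "dx": 0, "dy": -22, "dz": 0, "rx": 0, "ry": 0, "rz": 0}, {"grip": 0.5, "dx": 0, "dy": -36, "dz": 0, "rx": 0, "ry": 0, "rz": 0}, {"grip": 0.5, "dx": 0, "dy": -41, "dz": 0, "rx": 0, "ry": 0, "rz": 0}, {"grip": 0.5, "dx": 0, "dy": -41, "dz": 0, "rx": 0, "ry": 0, "rz": 0}, {"grip": 0.5, "dx": 0, "dy": -41, "dz": 0, "rx": 0, "ry": 0, "rz": 0}, {"grip": 0.5, "dx": 0, "dy": -41, "dz": 0, "rx": 0, "ry": 0, "rz": 0}, {"grip": 0.5, "dx": 0, "dy": -41, "dz": 0, "rx": 0, "ry": 0, "rz": 0}, {"grip": 0.5, "dx": 0, "dy": -36, "dz": 0, "rx": 0, "ry": 1, "rz": 0}])

```text
time: 28.83
tcp_pos: [488.9, 248.4, 243.1]
orientation: [-3.127, -0.048, -0.113]
wrist_force: [1.2, 0.6, 0.0]
gripper_width: 46.4
```

```bash
python3 st.py; python3 - <<'E'
from helpers import *
from cell import ctrl
s=ctrl.read_state(); plan(s,[515,319,185],toolR(-88.8,25))
E
```

```text
t 28.83 pos [488.9 248.4 243.1] w 46.4 F [1.23 0.58 0.01] T [-0.018  0.178  0.046] q [-1.12  0.54  0.94  1.76 -0.5   1.02 -1.55]
psi -88.2 z [ 0.072  0.013 -0.997]
dist 95 rot [-0.7 20.9  0.4] deg
[3.0, -8.6, 7.6, -0.1, 2.6, 0.0]
[2.6, -8.7, 7.7, -0.1, 2.6, 0.0]
[2.3, -8.7, 7.8, -0.1, 2.6, 0.0]
[1.9, -8.7, 7.9, -0.1, 2.6, 0.0]
[1.5, -8.7, 7.9, -0.1, 2.6, 0.0]
[1.2, -8.7, 8.0, -0.1, 2.6, 0.0]
[0.8, -8.7, 8.0, -0.1, 2.6, 0.0]
[0.4, -8.7, 8.0, -0.1, 2.6, 0.0]
```

Emit:
step_arm(deltas=[{"grip": 0.5, "dx": 3, "dy": -18, "dz": 5, "rx": 0, "ry": 2, "rz": 0}, {"grip": 0.5, "dx": 3, "dy": -14, "dz": 8, "rx": 0, "ry": 3, "rz": 0}, {"grip": 0.5, "dx": 2, "dy": -10, "dz": 10, "rx": 0, "ry": 4, "rz": 0}, {"grip": 0.5, "dx": 2, "dy": -6, "dz": 10, "rx": 0, "ry": 4, "rz": 0}, {"grip": 0.5, "dx": 1, "dy": -4, "dz": 10, "rx": 0, "ry": 4, "rz": 0}, {"grip": 0.5, "dx": 1, "dy": -2, "dz": 10, "rx": 0, "ry": 2, "rz": 0}, {"grip": 0.5, "dx": 0, "dy": 0, "dz": 6, "rx": 0, "ry": 0, "rz": 0}, {"grip": 0.5, "dx": 0, "dy": 0, "dz": 2, "rx": 0, "ry": 0, "rz": 0}])

```text
time: 29.5
tcp_pos: [497.5, 343.8, 180.2]
orientation: [-3.037, -0.132, -0.632]
wrist_force: [-0.4, -0.1, -0.2]
gripper_width: 46.2
```

```bash
python3 st.py; python3 - <<'E'
from helpers import *
from cell import ctrl
s=ctrl.read_state(); plan(s,[562-.4226*55,319,72+49.8],toolR(-88.8,25))
E
```

```text
t 29.50 pos [497.5 343.8 180.2] w 46.2 F [-0.39 -0.06 -0.16] T [-0.082  0.523 -0.025] q [-1.33  0.6   0.88  1.96 -0.62  0.46 -1.59]
psi -84.8 z [ 0.397  0.053 -0.916]
dist 76 rot [-2.6  1.5  3.2] deg
[1.6, 3.7, 8.6, -0.3, 0.2, 0.4]
[1.5, 3.6, 8.6, -0.3, 0.2, 0.4]
[1.5, 3.6, 8.6, -0.3, 0.2, 0.4]
[1.5, 3.5, 8.6, -0.3, 0.2, 0.4]
[1.5, 3.5, 8.7, -0.3, 0.2, 0.4]
[1.5, 3.4, 8.7, -0.3, 0.2, 0.4]
[1.5, 3.3, 8.7, -0.3, 0.2, 0.4]
[1.5, 3.3, 8.7, -0.3, 0.2, 0.4]
```

Emit:
step_arm(deltas=[{"grip": 0.4, "dx": 2, "dy": 4, "dz": 5, "rx": -0.4, "ry": 0.3, "rz": 0.5}, {"grip": 0.4, "dx": 2, "dy": 6, "dz": 10, "rx": -0.5, "ry": 0.3, "rz": 0.7}, {"grip": 0.4, "dx": 2, "dy": 6, "dz": 12, "rx": -0.5, "ry": 0.3, "rz": 0.7}, {"grip": 0.4, "dx": 2, "dy": 5, "dz": 13, "rx": -0.5, "ry": 0.3, "rz": 0.6}, {"grip": 0.4, "dx": 2, "dy": 4, "dz": 13, "rx": -0.4, "ry": 0.2, "rz": 0.5}, {"grip": 0.4, "dx": 1, "dy": 2, "dz": 10, "rx": -0.2, "ry": 0, "rz": 0.2}, {"grip": 0.4, "dx": 0, "dy": 0, "dz": 5, "rx": 0, "ry": 0, "rz": 0}, {"grip": 0.4, "dx": 0, "dy": 0, "dz": 0, "rx": 0, "ry": 0, "rz": 0}])

```text
time: 30.17
tcp_pos: [546.4, 315.8, 121.5]
orientation: [-3.06, -0.013, -0.687]
wrist_force: [-0.4, 0.1, 0.5]
gripper_width: 55.8
```

```bash
python3 st.py; python3 - <<'E'
from helpers import *
from cell import ctrl
s=ctrl.read_state(); plan(s,[562,319,72],toolR(-88.8,25),8)
E
```

```text
t 30.17 pos [546.4 315.8 121.5] w 55.8 F [-0.43  0.12  0.45] T [ 0.022  0.589 -0.005] q [-1.17  0.7   0.75  1.96 -0.72  0.31 -1.54]
psi -89.5 z [ 0.428  0.007 -0.904]
dist 52 rot [ 0.1 -0.3 -0.7] deg
[-0.9, -0.4, 6.4, 0.0, -0.0, -0.1]
[-0.9, -0.4, 6.4, 0.0, -0.0, -0.1]
[-0.9, -0.4, 6.4, 0.0, -0.0, -0.1]
[-0.9, -0.4, 6.4, 0.0, -0.0, -0.1]
[-0.9, -0.4, 6.4, 0.0, -0.0, -0.1]
[-0.9, -0.4, 6.4, 0.0, -0.0, -0.1]
[-0.9, -0.4, 6.4, 0.0, -0.0, -0.1]
[-0.9, -0.4, 6.4, 0.0, -0.0, -0.1]
```

Emit:
step_arm(deltas=[{"grip": 0.4, "dx": -1, "dy": -0.5, "dz": 4, "rx": 0, "ry": 0, "rz": -0.2}, {"grip": 0.4, "dx": -1, "dy": -0.5, "dz": 8, "rx": 0, "ry": 0, "rz": -0.2}, {"grip": 0.4, "dx": -1, "dy": -0.5, "dz": 9, "rx": 0, "ry": 0, "rz": -0.2}, {"grip": 0.4, "dx": -1, "dy": -0.5, "dz": 9, "rx": 0, "ry": 0, "rz": 0}, {"grip": 0.4, "dx": -1, "dy": -0.5, "dz": 9, "rx": 0, "ry": 0, "rz": 0}, {"grip": 0.4, "dx": -1, "dy": 0, "dz": 6, "rx": 0, "ry": 0, "rz": 0}, {"grip": 0.4, "dx": 0, "dy": 0, "dz": 2, "rx": 0, "ry": 0, "rz": 0}, {"grip": 0.4, "dx": 0, "dy": 0, "dz": 0, "rx": 0, "ry": 0, "rz": 0}])

```text
time: 30.83
tcp_pos: [564.6, 319.1, 75.4]
orientation: [-3.057, -0.028, -0.694]
wrist_force: [-0.1, 0.1, 0.4]
gripper_width: 55.8
```

```bash
python3 st.py; python3 - <<'E'
from helpers import *
from cell import ctrl
s=ctrl.read_state(); plan(s,[562,319,72],toolR(-88.8,25),1)
E
```

```text
t 30.83 pos [564.6 319.1  75.4] w 55.8 F [-0.12  0.13  0.41] T [-0.013  0.607 -0.021] q [-1.06  0.76  0.61  1.95 -0.77  0.21 -1.48]
psi -88.9 z [ 0.431  0.01  -0.902]
dist 4 rot [-0.1 -0.6 -0.2] deg
[-3.8, 0.1, 2.0, -0.1, -0.6, -0.2]
```

Emit:
step_arm(deltas=[{"grip": 1, "dx": 0, "dy": 0, "dz": 0, "rx": 0, "ry": -0.5, "rz": 0}, {"grip": 1, "dx": 0, "dy": 0, "dz": 0, "rx": 0, "ry": 0, "rz": 0}, {"grip": 1, "dx": 0, "dy": 0, "dz": 0, "rx": 0, "ry": 0, "rz": 0}, {"grip": 1, "dx": 0, "dy": 0, "dz": 0, "rx": 0, "ry": 0, "rz": 0}, {"grip": 1, "dx": 0, "dy": 0, "dz": 0, "rx": 0, "ry": 0, "rz": 0}, {"grip": 1, "dx": 0, "dy": 0, "dz": 0, "rx": 0, "ry": 0, "rz": 0}, {"grip": 1, "dx": 0, "dy": 0, "dz": 0, "rx": 0, "ry": 0, "rz": 0}, {"grip": 1, "dx": 0, "dy": 0, "dz": 0, "rx": 0, "ry": 0, "rz": 0}], newtons=10)

```text
time: 31.5
tcp_pos: [563.7, 319.2, 76.4]
orientation: [-3.061, -0.029, -0.678]
wrist_force: [1.1, 0.0, -0.2]
gripper_width: 25.8
```

Emit:
step_arm(deltas=[{"grip": 1, "dx": -1, "dy": 0, "dz": 0, "rx": 0, "ry": 0, "rz": 0}, {"grip": 1, "dx": -1, "dy": 0, "dz": 0, "rx": 0, "ry": 0, "rz": 0}, {"grip": 1, "dx": -1, "dy": 0, "dz": 0, "rx": 0, "ry": 0, "rz": 0}, {"grip": 1, "dx": -1, "dy": 0, "dz": 0, "rx": 0, "ry": 0, "rz": 0}, {"grip": 1, "dx": -1, "dy": 0, "dz": 0, "rx": 0, "ry": 0, "rz": 0}, {"grip": 1, "dx": 0, "dy": 0, "dz": 0, "rx": 0, "ry": 0, "rz": 0}, {"grip": 1, "dx": 0, "dy": 0, "dz": 0, "rx": 0, "ry": 0, "rz": 0}, {"grip": 1, "dx": 0, "dy": 0, "dz": 0, "rx": 0, "ry": 0, "rz": 0}])

```text
time: 32.17
tcp_pos: [558.8, 319.5, 74.1]
orientation: [-3.06, -0.03, -0.679]
wrist_force: [-0.1, -0.5, -0.9]
gripper_width: 26.0
```

```bash
python3 st.py
```

```text
t 32.17 pos [558.8 319.5  74.1] w 26.0 F [-0.06 -0.49 -0.92] T [-0.07   0.618 -0.027] q [-1.07  0.76  0.61  1.96 -0.77  0.21 -1.49]
psi -88.8 z [ 0.423  0.011 -0.906]
```

Emit:
step_arm(deltas=[{"grip": 1, "dx": -1, "dy": 0, "dz": 0, "rx": 0, "ry": 0, "rz": 0}, {"grip": 1, "dx": -1, "dy": 0, "dz": 0, "rx": 0, "ry": 0, "rz": 0}, {"grip": 1, "dx": -0.5, "dy": 0, "dz": 0, "rx": 0, "ry": 0, "rz": 0}, {"grip": 1, "dx": 0, "dy": 0, "dz": 0, "rx": 0, "ry": 0, "rz": 0}, {"grip": 1, "dx": 0, "dy": 0, "dz": 0, "rx": 0, "ry": 0, "rz": 0}, {"grip": 1, "dx": 0, "dy": 0, "dz": 0, "rx": 0, "ry": 0, "rz": 0}, {"grip": 1, "dx": 0, "dy": 0, "dz": 0, "rx": 0, "ry": 0, "rz": 0}, {"grip": 1, "dx": 0, "dy": 0, "dz": 0, "rx": 0, "ry": 0, "rz": 0}])

```text
time: 32.83
tcp_pos: [557.9, 319.3, 73.8]
orientation: [-3.059, -0.029, -0.684]
wrist_force: [0.5, -0.5, -0.8]
gripper_width: 25.7
```

```bash
python3 st.py
```

```text
t 32.83 pos [557.9 319.3  73.8] w 25.7 F [ 0.48 -0.52 -0.84] T [-0.078  0.533 -0.035] q [-1.07  0.76  0.61  1.96 -0.78  0.21 -1.49]
psi -88.9 z [ 0.426  0.011 -0.905]
```

Emit:
step_arm(deltas=[{"grip": 0.5, "dx": 0, "dy": 0, "dz": 0, "rx": 0, "ry": 0, "rz": 0}, {"grip": 0.5, "dx": 0, "dy": 0, "dz": 0, "rx": 0, "ry": 0, "rz": 0}, {"grip": 0.5, "dx": 0, "dy": 0, "dz": 0, "rx": 0, "ry": 0, "rz": 0}, {"grip": 0.5, "dx": 0, "dy": 0, "dz": 0, "rx": 0, "ry": 0, "rz": 0}, {"grip": 0.5, "dx": 0, "dy": 0, "dz": 0, "rx": 0, "ry": 0, "rz": 0}, {"grip": 0.5, "dx": 0, "dy": 0, "dz": -6, "rx": 0, "ry": 0, "rz": 0}, {"grip": 0.5, "dx": 0, "dy": 0, "dz": -12, "rx": 0, "ry": 0, "rz": 0}, {"grip": 0.5, "dx": 0, "dy": 0, "dz": -16, "rx": 0, "ry": 0, "rz": 0}])

```text
time: 33.5
tcp_pos: [541.9, 318.1, 103.6]
orientation: [-3.062, -0.027, -0.677]
wrist_force: [0.0, 0.4, 0.6]
gripper_width: 46.7
```

Emit:
step_arm(deltas=[{"grip": 0.5, "dx": 0, "dy": 0, "dz": -20, "rx": 0, "ry": 0, "rz": 0}, {"grip": 0.5, "dx": 0, "dy": 0, "dz": -22, "rx": 0, "ry": 0, "rz": 0}, {"grip": 0.5, "dx": 0, "dy": 0, "dz": -24, "rx": 0, "ry": -2, "rz": 0}, {"grip": 0.5, "dx": 0, "dy": 4, "dz": -24, "rx": 0, "ry": -4, "rz": 0}, {"grip": 0.5, "dx": 0, "dy": 12, "dz": -20, "rx": 0, "ry": -5, "rz": 0}, {"grip": 0.5, "dx": 0, "dy": 20, "dz": -15, "rx": 0, "ry": -5, "rz": 0}, {"grip": 0.5, "dx": 0, "dy": 28, "dz": -8, "rx": 0, "ry": -4, "rz": 0}, {"grip": 0.5, "dx": 0, "dy": 34, "dz": 0, "rx": 0, "ry": -2, "rz": 0}])

```text
time: 34.17
tcp_pos: [485.8, 226.8, 235.0]
orientation: [-3.135, -0.064, -0.047]
wrist_force: [0.4, 1.0, -1.4]
gripper_width: 46.6
```

Emit:
step_arm(deltas=[{"grip": 0.5, "dx": 0, "dy": 38, "dz": 0, "rx": 0, "ry": 0, "rz": 0}, {"grip": 0.5, "dx": 0, "dy": 38, "dz": 0, "rx": 0, "ry": 0, "rz": 0}, {"grip": 0.5, "dx": 0, "dy": 38, "dz": 0, "rx": 0, "ry": 0, "rz": 0}, {"grip": 0.5, "dx": 0, "dy": 38, "dz": 0, "rx": 0, "ry": 0, "rz": 0}, {"grip": 0.5, "dx": 0, "dy": 38, "dz": 0, "rx": 0, "ry": 0, "rz": 0}, {"grip": 0.5, "dx": 0, "dy": 34, "dz": 0, "rx": 0, "ry": 0, "rz": 0}, {"grip": 0.5, "dx": 0, "dy": 20, "dz": 0, "rx": 0, "ry": 0, "rz": 0}, {"grip": 0.5, "dx": 0, "dy": 0, "dz": 0, "rx": 0, "ry": 0, "rz": 0}])

```text
time: 34.83
tcp_pos: [496.0, -36.5, 240.0]
orientation: [-3.137, -0.046, -0.064]
wrist_force: [0.4, 0.3, 0.4]
gripper_width: 46.7
```

```bash
python3 st.py; python3 - <<'E'
from helpers import *
from cell import imaging
ps=[]
A=np.radians(25); Rr=R.from_euler('z',np.radians(1.17))*R.from_euler('y',-A)
for n,(u,v,w,h,S) in(("top",(170,140,100,110,4.)),("scene",(340,100,130,105,3.))):
    c=imaging.camera(n);pickle.dump(c,open(n+"3.pkl","wb"))
    ps.append(cv2.resize(c["pixels"][v:v+h,u:u+w,::-1],None,fx=S,fy=S,interpolation=cv2.INTER_CUBIC))
    g=cv2.cvtColor(c["pixels"],cv2.COLOR_RGB2LAB).astype(float)
    if n=="top":
        def score(p,y):
            s=sil(c,(Rr*R.from_euler('z',p[2]/100)).as_matrix(),np.array([560.6,273.8,62])+Rr.apply([p[0],y+p[1],23]))
            k=cv2.dilate(s,np.ones((7,7)))-s; return -np.abs((s[...,None]*g).sum((0,1))/s.sum()-(k[...,None]*g).sum((0,1))/k.sum()).sum()
        for y in(42.5,-42.5):
            x0=np.array([2.,0,0]); r=minimize(score,x0,args=(y,),method='Nelder-Mead',options=dict(initial_simplex=[x0,x0+[7,0,0],x0+[0,5,0],x0+[0,0,6]])); print(y,r.x.round(1),r.fun)
H=max(p.shape[0] for p in ps); cv2.imwrite("pics/f2.png",np.hstack([cv2.copyMakeBorder(p,0,H-p.shape[0],0,0,cv2.BORDER_CONSTANT) for p in ps]))
E
```

```text
t 34.83 pos [496.  -36.5 240. ] w 46.7 F [0.37 0.33 0.36] T [-0.079  0.239 -0.033] q [-0.59  0.46  0.93  1.87 -0.46  0.99 -1.01]
psi -88.3 z [ 0.041  0.004 -0.999]
42.5 [-1.4  5.7 -0. ] -26.507388358242054
-42.5 [ 1.4  7.  -0.1] -31.006048029674986
```

View pics/f2.png

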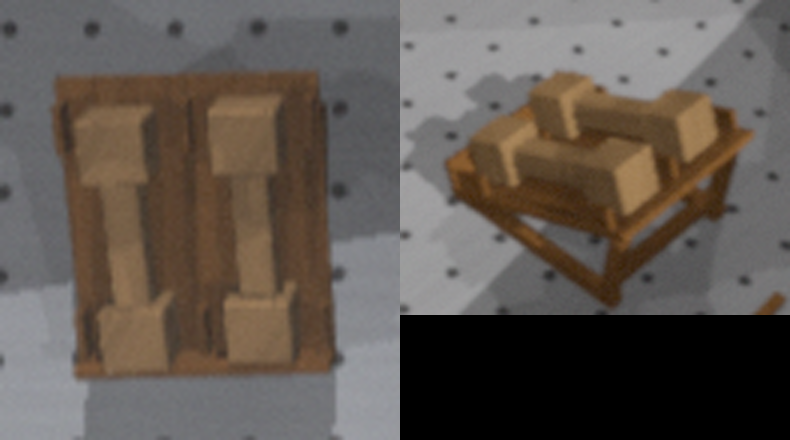

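Both tampers lie flat in their bays. The left one (lower head at 137,338 in the crop) is now at the ledge and the right one (261,327) is about 3 mm from it. Handing in.

```bash
python3 -c "
from cell import ctrl
print(ctrl.job_done())"
```

```text
the job is handed in; nothing more can be done
None
```

Both tampers are lying on the rest, one in each bay, heavy ends downhill. I handed the job in at about 35 s of the 67 s allowed; no verdict was reported.

- **First tamper:** lifting it by the middle put the heavy end on the uphill side, so I gave it a half turn before laying it in the left bay. Its loaded moment at the turned pose read about zero, which disagreed with the first lift. An empty-gripper reading at the same yaw explained this as a shifted zero and gave −0.13 N·m for the tamper, so the heavy end is downhill.
- **Second tamper:** the moment changed by −0.21 N·m on lifting, so its heavy end already pointed downhill and it went straight into the right bay.
- **Ledge gaps:** releasing the first tamper left it about 8 mm from the ledge. I regripped it lightly and slid it down. The last camera fit puts it about at the ledge and the second roughly 3 mm away, each good to a few mm.
- **Camera fits:** the scene-camera fits of along-bed position were unreliable and disagreed with the top view, so I relied on the top view.
- **Bystanders:** comparing the first pictures with those taken after both tampers were down, the pot, saucers, sprayer and tag had not moved. I did not repeat that comparison after sliding the first tamper.
- **Joint range:** joint 6 came down to about 0.05 rad in the right bay, against a limit of 0.01. The largest wrist-force reading after any move was about 6 N.

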